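# Set the stop screw to the setting block

## Robot

A 7-joint arm with a two-finger parallel gripper is mounted at the origin on a cart in front of the work surface, level with it; the furniture and walls round the work are solid. World frame = base frame: x ahead of the robot, y to its left, z up, the work surface at z = 0. Lengths are in m, angles in rad, forces in N, time in s.
With the tool pointing down it reaches from about 0.425 to 0.875 m from the base axis. Payload 9.9 kg.
Tool frame: the origin (TCP) lies between the finger pads; the fingertips stand 8 mm ahead of it and the grasp point (between the pads) lies 11 mm behind it (arm.tip_reach is the distance from the TCP to the fingertips, in m); z points along the fingers, y is the line along which they close (so a half turn about z gives the same grasp; the last joint's range is limited). The gripper opens to 85 mm and grips with 20 to 120 N. Pads are 22 mm wide; open, the fingers measure 114 mm over their backs; the gripper's body (76 mm by 85 mm) begins 54 mm behind the grasp point. The pads swing forward as they close: fully open they stand 13 mm farther back than shut.
Start: joints at [-1.433, 0.576, 0.025, 1.437, -0.015, 1.129, -0.057], TCP at [0.148, 0.658, 0.239] pointing down, gripper open.
Joint ranges: [-2.76, 2.76], [-0.34, 2.15], [-1.52, 1.57], [0.19, 2.46], [-1.09, 4.23], [0.17, 1.99], [-2.82, 2.82]. Speed limits (rad/s): [2.22, 2.22, 3.01, 3.01, 3.14, 3.14, 3.14].

## Interface

Orientations are given as a 3x3 rotation matrix whose columns are the frame's x, y, z axes.
In Python, from workcell import arm gives the robot as it stands. The module is installed in compiled form; this text tells all that it offers.
- The arm moves only by the tool jog_arm, never from a script. Its argument "increments" is a list of rows, each a list of 7 numbers: the shift along the tool's x, y, z as a fraction of full scale, then the turn, a rotation vector about the tool's x, y, z as a fraction of full scale, then the opening, from -1 (shut) to 1 (fully open). In form: [[tx, ty, tz, rx, ry, rz, gripper], ...]. A call has 1 to 5 rows; each row is the pose to reach, as a shift and turn from the pose commanded when the call began, along the tool's axes at that moment; what a row does not reach only later rows make up. Full scale, the value 1, is 100 mm for a shift and 30 degrees for a turn. A row lasts 1/12 s, in which the tool goes at most 41.7 mm and 7.16 degrees, less where a joint would pass 70% of its speed; a pose out of reach is approached as far as the arm can. A call with a number of a shift or a turn outside -1 to 1 is refused whole. A call with a gripper value outside its range is refused whole. The fingers move at their own pace and stop on an object; the grip force is fixed at half the most. Time passes only in rows, so rows that repeat a pose let the fingers close. It gives the time, the measured TCP pose, the force, the opening and the grip force at its end, in the units of the state.
- arm.read_state(): the state, without advancing time (a new reading comes with each control period).
- arm.read_camera(name): name is "side" or "top" or "wrist"; returns (picture, depth): 384x512x3 uint8, red, green, blue; 384x512 float32, m along the optical axis (not along the pixel's ray), 0 where there is no reading.
- arm.camera_params(name): a dict with "mtx" (3x3 intrinsics, pixels), "k1" (the pictures are not rectified: a ray, as slopes to the right and down, at radius r is drawn at 1 + k1 r^2 times it, then the intrinsics apply), "xyz" and "attitude" of the camera in the world. Camera axes: x right, y up, looking along -z (the intrinsics and any distortion apply to the point x, -y, -z); pixel columns grow to the right and rows downward; lengths in m; the calibration is good to about 2 mm. A picture is of the moment at which its call begins: read the wrist's pose just before it. camera_params takes no time and is no camera call; for the wrist camera it gives the pose at the moment of the call.
- arm.hand_in(): hands the job in; it is judged then, once.
The state is a dict: "time": time; "joint_pos": joint angles; "dq": joint speeds; "joint_efforts": joint torques, N m; "eef_pos": TCP position; "orientation": TCP orientation; "force": force on the tool from outside, world axes, zero at the start; "moment": the same for the moment, N m; "opening": opening from 0.0 (shut) to 1.0 (fully open); "gripper_force": force on a finger pad.
Only numpy, scipy, OpenCV 4.12 (cv2) and the standard library are available. Lean on these libraries where they do the work, as an engineer would, in place of code of your own. Each camera call takes 0.05 s, during which the arm holds its last target. There are 200 camera calls.

## Task

Set the stop on the screw stand: lay the taller of the two metal setting blocks lengthwise on the stand's base, its far end under the stop screw, then put the socket key on the screw's square head and wind the screw down (clockwise seen from above) until its sprung tip bears on the block and is pushed in about 2 mm, so that the block just drags beneath it. Lift the key off, press it fully home in the tray cutout that matches its foot, and leave the block nipped under the screw. Turn the screw only with the key, leave the lower block alone and do not knock over the tin cup.

Things in the scene. Friction and masses are not known exactly. Their poses are not given: they have to be found in the camera images.
- tall_block_centre (a point): centre of the taller setting block, a plain aluminium bar 130 mm long (its x), 34 mm wide (its y), 36 mm tall (its z), 0.42 kg; lies flat on the table at first. For loading, hold it across its width near its outer end: about 30 mm from its centre leaves room beside the stand's arm.
- low_block_centre (a point): centre of the other setting block, the same but only 26 mm tall; not used, to be left where it is.
- stand_seat (a point): point on top of the fixed stand's base plate, 12 mm above the table, straight below the screw's axis; z up, x from the open side toward the post. Base plate from x = -70 to +80 mm, 100 mm wide; post's near face at x = +47 mm. The block goes in from -x, its length along x, flat, its centre 10 to 60 mm on the -x side of this point (45 mm is good), within 15 mm sideways.
- tip_end (a point): lower end of the stop screw's sprung brass tip, 12 mm in diameter, on the screw's axis, z up. At the start it is 39.5 to 42.5 mm above the base plate, 3.5 to 6.5 mm clear of the 36 mm block.
- screw_head (a point): centre of the top of the screw's square steel head, z up, x and y square to its flats. The head is 18 mm square and 12 mm tall with a 4 mm cone on top (18 narrowing to 12 mm across) above a round collar 30 mm across. It turns and sinks with the screw.
- stop: the whole stop screw (threaded rod, collar, square head, sprung tip). Origin on its axis; it moves straight up and down as it turns in the stand's arm: an arm 36 mm wide that runs from the post to 21 mm beyond the axis on the open side, underside 74 mm and top 92 mm above the table.
- stop_screw (a joint): angle of the stop screw in rad, growing clockwise seen from above, range 0 to 4.5; starts between 0.16 and 1.1. A quick thread: each rad clockwise lowers the screw by 3.18 mm (20 mm a turn). Friction about 0.05 N m; it stays where it is left.
- stop_tip (a joint): how far the sprung tip is pushed up into the screw, in m: 0 free, 0.008 fully in; spring 3 N per mm. It stays 0 until the tip meets the block, then grows as the screw comes down.
- key_grip (a point): centre of the socket key's flat black handle, a bar 50 mm long (key x), 18 mm thick (key y), 43 mm tall, to be gripped across its thickness. Its z points up; it is 64.5 mm above the key's foot.
- key_foot (a point): centre of the underside of the socket key, axes as the key: 86 mm tall, 0.2 kg, standing on its socket end. Foot 37 mm (x) by 29 mm (y), 31 mm high, with a square socket 22 mm wide, 15 mm deep, open below, square to x and y; it goes over the screw head at any quarter turn, about 0.25 rad of play each way. Seated, the foot is 15 mm below the head's top.
- cutout (a point): centre of the floor of the key's cutout in the fixed black tray (90 x 110 x 20 mm): a rectangular recess 41 mm along x and 33 mm along y, 14 mm deep, floor 6 mm above the table, z up. The key goes in upright with its x along this x, either way round. The tray's other cutout, 34 mm square, 53 mm to the +y side, is too small for it.
- bead_cup: tin cup, 70 mm across, 50 mm tall, standing loose beyond the tray; origin at the centre of its underside, z up. A bystander.
- key: the whole socket key; same axes and origin as key_foot.
- tall_block: the whole taller block; origin at the centre of its underside, axes as its centre point.

How it is judged:
On the way, in this order (a step that is already met when the one before it is completed fails the run):
1. the taller block lies flat on the stand's base, lengthwise under the stop screw, and is let go, the screw still clear of it (z of tall_block_centre in the frame of stand_seat between 0.0155 and 0.0205 m and y of tall_block_centre in the frame of stand_seat between -0.015 and 0.015 m and x of tall_block_centre in the frame of stand_seat between -0.06 and -0.01 m and angle between the x axis of tall_block_centre and the x axis of stand_seat, either way round below 0.26 rad and contact force between the fingers and tall_block below 0.1 N and value of joint stop_tip below 0.0004 m), for 0.2 s.
2. the socket key sits down over the screw's square head (horizontal distance between key_foot and screw_head below 0.005 m and z of key_foot in the frame of screw_head below -0.008 m and angle between key's own z axis and vertical below 0.12 rad), for 0.1 s.
3. with the key still on the head, the screw is wound down until its sprung tip is pushed in 0.6 to 3.6 mm by the block (horizontal distance between key_foot and screw_head below 0.006 m and z of key_foot in the frame of screw_head below -0.005 m and value of joint stop_tip between 0.0006 and 0.0036 m and contact force between stop and tall_block above 1 N), for 0.2 s.
At the end, for the whole second after the job is handed in: Taller block flat on the base, lengthwise within 15 deg and 15 mm sideways, centre 10-60 mm to the open side of the screw; sprung tip on it with over 1 N, pushed in 0.6-3.6 mm. Key upright in its cutout, foot within 3 mm of its floor and 5 mm of its centre. Both let go and at rest (z of tall_block_centre in the frame of stand_seat between 0.0155 and 0.0205 m and y of tall_block_centre in the frame of stand_seat between -0.015 and 0.015 m and x of tall_block_centre in the frame of stand_seat between -0.06 and -0.01 m and angle between the x axis of tall_block_centre and the x axis of stand_seat, either way round below 0.26 rad and contact force between the fingers and tall_block below 0.1 N and value of joint stop_tip between 0.0006 and 0.0036 m and contact force between stop and tall_block above 1 N and horizontal distance between key_foot and cutout below 0.005 m and z of key_foot in the frame of cutout below 0.003 m and angle between key's own z axis and vertical below 0.08 rad and linear speed of each of key, tall_block below 0.01 m/s); the robot touches nothing.
It fails at once if the fingers touch the stop screw itself (contact force between the fingers and stop above 0.5 N).
It fails at once if the screw is driven hard onto the block (sprung tip pushed in more than 6 mm) (value of joint stop_tip above 0.006 m).
It fails at once if the lower block is moved more than 30 mm (distance of low_block_centre from where it was at the start of the episode above 0.03 m).
It fails at once if the tin cup is knocked over (angle between bead_cup's own z axis and vertical above 0.6 rad).
It also fails if it takes over 67 s, if anything falls off the work surface, if the arm or the gripper's body presses on something with over 40 N, if the wrist force passes 120 N, or if a joint passes its speed limit or range.

## Working session

There is one attempt and no reset: what is moved stays moved. The work goes in short steps, Python scripts to look and compute and a tool call to move; the robot and the scene stay as the last step left them, time stands still between calls to the robot, and variables do not carry over. Pictures are saved under pics/ and viewed, at most 10 in all, crops included, and the job is handed in when it is done.

Besides the shell and the picture viewer there is one more tool, called after "Call:" in YAML: its name, and indented under it one key for each argument. jog_arm: Moves the arm, as the interface text tells. Shift numbers are shares of 100 mm and turn numbers shares of 30 degrees, none past 1 either way. Its arguments: {"type":"object","properties":{"increments":{"type":"array","items":{"type":"array","items":{"type":"number"}}}},"required":["increments"]}

```bash
mkdir -p pics; cat > h.py <<'E'
import numpy as np, cv2
from workcell import arm
def cam(n):
    p=arm.camera_params(n); im,d=arm.read_camera(n); return im,d,p
def rays(p,uv):
    uv=np.asarray(uv,float).reshape(-1,1,2)
    K=np.array(p['mtx'],float); D=np.array([p['k1'],0,0,0],float)
    s=cv2.undistortPoints(uv,K,D).reshape(-1,2)
    c=np.c_[s[:,0],-s[:,1],-np.ones(len(s))]
    return c@np.array(p['attitude']).T
def onz(p,uv,z):
    r=rays(p,uv); o=np.array(p['xyz']); return o+r*((z-o[2])/r[:,2])[:,None]
def pts(p,d):
    h,w=d.shape; u,v=np.meshgrid(np.arange(w),np.arange(h))
    r=rays(p,np.c_[u.ravel(),v.ravel()]); P=np.array(p['xyz'])+r*d.ravel()[:,None]
    return P.reshape(h,w,3)
def save(n,im): cv2.imwrite('pics/'+n,im[:,:,::-1])
E
python3 - <<'E'
from h import *
for n in ('top','side'):
    im,d,p=cam(n); save(n+'0.png',im); np.savez(n+'0.npz',im=im,d=d,**{k:np.array(v) for k,v in p.items()}); print(n,p['xyz'],np.round(p['attitude'],3),p['k1'])
s=arm.read_state(); print(s['time'],s['eef_pos'],np.round(s['orientation'],3),s['opening'],arm.tip_reach)
E
```

```text
top [0.36203867 0.12137741 1.0166682 ] [[-0.037  0.974 -0.222]
 [-0.999 -0.037  0.005]
 [-0.004  0.222  0.975]] 0.0167652827831406
side [ 0.34184158 -0.52627881  0.71603195] [[ 0.957  0.196 -0.214]
 [-0.291  0.635 -0.716]
 [-0.005  0.747  0.664]] -0.009552800872671218
0.1 [0.14836724 0.65808345 0.2385062 ] [[-0.976  0.22  -0.   ]
 [ 0.22   0.976 -0.002]
 [-0.    -0.002 -1.   ]] 0.9984402489532636 0.008
```

View pics/top0.png

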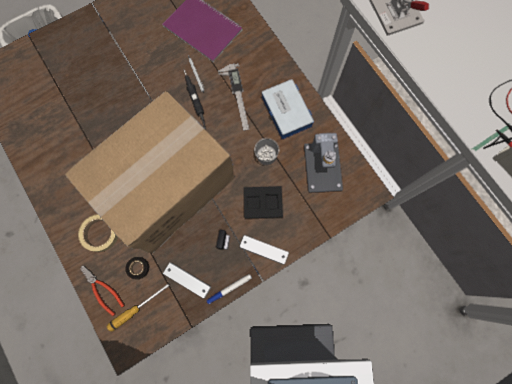

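View pics/side0.png

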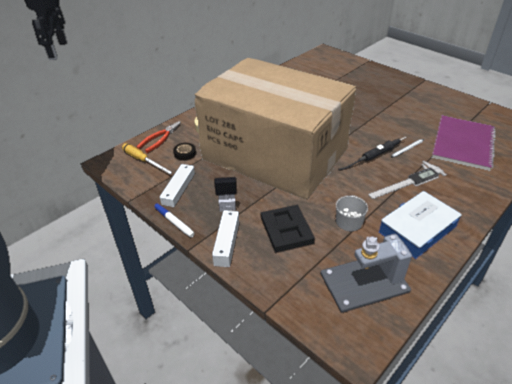

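The top view shows the stand at (325,165), tray (263,203), key (222,240), blocks (264,249) and (187,281), and cup (265,152). In the side view the key is at (226,190) and the screw at (371,247). A tall carton stands beyond the key.

```bash
python3 - <<'E'
from h import *
for n,rois in (('top',dict(bR=(235,232,295,268),bL=(158,258,215,302),tray=(240,183,288,221),key=(212,226,234,254),stand=(300,128,346,195),cup=(250,136,282,168),box=(60,90,240,255))),
               ('side',dict(bR=(208,205,245,270),bL=(155,160,200,210),tray=(255,200,318,253),key=(208,172,242,212),stand=(315,230,415,312)))):
    z=np.load(n+'0.npz'); P=pts(z,z['d']); hsv=cv2.cvtColor(z['im'],cv2.COLOR_RGB2HSV)
    for k,(a,b,c,e) in rois.items():
        Q=P[b:e,a:c].reshape(-1,3); H=hsv[b:e,a:c].reshape(-1,3)
        hist,_=np.histogram(Q[:,2],bins=np.arange(-.01,.15,.005)) 
        print(n,k,'hist5mm from -10:',hist.tolist())
        if k in('bR','bL'):
            m=((hsv[b:e,a:c,2]>190)&(hsv[b:e,a:c,1]<40)&(P[b:e,a:c,2]>.018)).astype(np.uint8)
            zz=np.median(P[b:e,a:c][m>0][:,2]); 
            top=m&(np.abs(P[b:e,a:c,2]-zz)<.006).astype(np.uint8)
            q=P[b:e,a:c][top>0]; r=cv2.minAreaRect((q[:,:2]*1000).astype(np.float32)); print('   z',zz,r)
        if k in ('tray','key','stand','cup'):
            for lo,hi in ((.004,.009),(.009,.016),(.016,.026),(.045,.055),(.07,.08),(.08,.097),(.097,.102),(.102,.108),(.108,.125)):
                q=Q[(Q[:,2]>lo)&(Q[:,2]<hi)]
                if len(q)>12: print('   ',lo,hi,len(q),np.round(np.median(q[:,2]),4),[np.round(x,1) for x in cv2.minAreaRect((q[:,:2]*1000).astype(np.float32))])
        if k=='box':
            q=Q[Q[:,2]>.1]; print(q[:,2].max(),cv2.minAreaRect((q[:,:2]*1000).astype(np.float32)))
E
```

```text
top bR hist5mm from -10: [16, 902, 534, 6, 7, 4, 8, 6, 240, 356, 5, 0, 0, 0, 0, 0, 0, 0, 0, 0, 0, 0, 0, 0, 0, 0, 0, 0, 0, 0, 0]
   z 0.035445049170132026 ((446.6020202636719, 112.37348937988281), (128.22299194335938, 32.58922576904297), 66.75424194335938)
top bL hist5mm from -10: [25, 968, 757, 25, 51, 26, 207, 417, 5, 0, 0, 0, 0, 0, 0, 0, 0, 0, 0, 0, 0, 0, 0, 0, 0, 0, 0, 0, 0, 0, 0]
   z 0.025770790723389392 ((373.24847412109375, 323.15234375), (127.61929321289062, 32.94680404663086), 57.652381896972656)
top tray hist5mm from -10: [2, 351, 319, 198, 34, 556, 354, 3, 0, 0, 0, 0, 0, 0, 0, 0, 0, 0, 0, 0, 0, 0, 0, 0, 0, 0, 0, 0, 0, 0, 0]
    0.004 0.009 231 0.0062 [array([571.2, 120.3]), array([103.4,  67.4]), np.float64(87.9)]
    0.009 0.016 77 0.0139 [array([581. , 106.9]), array([104.6,  90.5]), np.float64(88.0)]
    0.016 0.026 882 0.0195 [array([582. , 110.2]), array([109.8,  90.6]), np.float64(89.4)]
top key hist5mm from -10: [1, 214, 174, 5, 3, 3, 1, 15, 25, 0, 0, 3, 3, 2, 9, 6, 5, 6, 56, 71, 0, 0, 0, 0, 0, 0, 0, 0, 0, 0, 0]
    0.08 0.097 127 0.0852 [array([473.2, 224.9]), arra
[... 3265 characters left out ...]
09 229 0.0071 [array([706.9, -29.6]), array([209., 187.]), np.float64(1.2)]
    0.009 0.016 2519 0.0116 [array([704.4, -65.3]), array([218.8, 143. ]), np.float64(21.7)]
    0.016 0.026 171 0.0207 [array([727.8, -71.5]), array([217.7,  84.5]), np.float64(42.5)]
    0.045 0.055 75 0.0502 [array([717. , -81.8]), array([25.2, 80.1]), np.float64(63.9)]
    0.07 0.08 105 0.0769 [array([702., -82.]), array([87.8, 62. ]), np.float64(15.0)]
    0.08 0.097 924 0.0911 [array([704.9, -72.9]), array([97.3, 59.8]), np.float64(1.1)]
    0.097 0.102 63 0.0983 [array([701.9, -71.2]), array([75.8, 26.1]), np.float64(6.9)]
    0.108 0.125 119 0.115 [array([676.1, -76.1]), array([23.8, 28.7]), np.float64(54.0)]
```

```bash
cat >> h.py <<'E'
def Rh(deg):
    a=np.radians(deg); y=np.array([np.cos(a),np.sin(a),0]); z=np.array([0,0,-1.]); return np.c_[np.cross(y,z),y,z]
from scipy.spatial.transform import Rotation as Ro
def plan(steps,g):
    """steps: list of (x,y,z mm, heading deg of tool y). prints rows for chained calls"""
    s=arm.read_state(); p=np.array(s['eef_pos']); R=np.array(s['orientation'])
    print('t',round(s['time'],2),'tcp',np.round(p*1000,1),'head',round(np.degrees(np.arctan2(R[1,1],R[0,1])),1),'tilt',np.round(R[:2,2],4),'op',round(s['opening'],3),'gf',round(float(np.max(s['gripper_force'])),1),'F',np.round(s['force'],1),'q',np.round(s['joint_pos'],2))
    for st in steps:
        T=np.array(st[:3])/1000; rv=(Ro.from_matrix(R).inv()*Ro.from_matrix(Rh(st[3]))).as_rotvec()
        d=R.T@(T-p); n=int(np.ceil(max(np.abs(d).max()/.098,np.degrees(np.linalg.norm(rv))/29.5,1)))
        for i in range(n):
            Ri=R@Ro.from_rotvec(rv*i/n).as_matrix()
            v=Ri.T@(T-p)/n/.1; w=rv/n/np.radians(30)
            k=max(np.linalg.norm(v)/.417,np.degrees(np.linalg.norm(rv))/n/7.16)
            print([float(a) for a in np.round(np.r_[v,w],3)]+[g],'rows',round(k,1))
        p=T; R=Rh(st[3])
E
python3 - <<'E'
from h import *
def big(m):
    n,l,s,c=cv2.connectedComponentsWithStats(m.astype(np.uint8)); return l==1+np.argmax(s[1:,4])
for n,roi,tr in (('top',(300,128,346,195),(240,183,288,221)),('side',(315,230,415,312),(255,200,318,253))):
    z=np.load(n+'0.npz'); P=pts(z,z['d'])*1000
    a,b,c,e=roi; Q=P[b:e,a:c]; 
    m=cv2.morphologyEx(((Q[...,2]>9.5)&(Q[...,2]<14.5)).astype(np.uint8),cv2.MORPH_OPEN,np.ones((3,3)))
    m=big(m); print(n,'base',cv2.minAreaRect(Q[m][:,:2].astype(np.float32)))
    for lo,hi in ((89,94),(111,117),(127,134)):
        q=Q[(Q[...,2]>lo)&(Q[...,2]<hi)]; print('  z',lo,hi,len(q),q.mean(0).round(1),np.percentile(q,[3,97],axis=0).round(1).tolist(),[np.round(t,1) for t in cv2.minAreaRect(q[:,:2].astype(np.float32))])
    a,b,c,e=tr; Q=P[b:e,a:c]; m=big((Q[...,2]>17)&(Q[...,2]<22)); print(n,'tray',cv2.minAreaRect(Q[m][:,:2].astype(np.float32)))
    nn,l,s,cc=cv2.connectedComponentsWithStats(((Q[...,2]>4)&(Q[...,2]<9)).astype(np.uint8))
    for i in range(1,nn):
        if s[i,4]>20: print('   pocket',s[i,4],[np.round(t,1) for t in cv2.minAreaRect(Q[l==i][:,:2].astype(np.float32))],Q[l==i].mean(0).round(1))
plan([(434.7,84.2,150,-23.3)],1)
E
```

```text
top base ((652.5137939453125, -44.12422561645508), (32.13896560668945, 41.55982208251953), 85.31321716308594)
  z 89 94 331 [715.3 -68.2  91.2] [[660.2, -95.8, 89.2], [749.9, -43.0, 93.8]] [array([705.2, -69.4]), array([60.6, 95.4]), np.float64(88.8)]
  z 111 117 36 [674.3 -66.8 113.7] [[664.6, -82.4, 111.5], [688.9, -56.1, 116.0]] [array([676.9, -69.7]), array([26.1, 27.3]), np.float64(17.0)]
  z 127 134 28 [677.2 -69.9 129.5] [[669.6, -76.7, 127.1], [686.2, -63.6, 132.8]] [array([677.4, -69.4]), array([15.4, 15.7]), np.float64(69.1)]
top tray ((581.7281494140625, 110.21551513671875), (109.72069549560547, 90.4333724975586), 89.6371841430664)
   pocket 114 [array([584.3,  85.1]), array([28.8, 38.7]), np.float64(87.7)] [583.9  85.3   6.2]
   pocket 105 [array([583.7, 138.3]), array([31.7, 32.7]), np.float64(88.2)] [584.1 137.9   6.2]
side base ((682.581298828125, -73.35504150390625), (148.03118896484375, 99.63668060302734), 1.1516602039337158)
  z 89 94 657 [716.2 -75.3  91.4] [[659.7, -98.1, 89.3], [750.5, -47.9, 93.6]] [array([704.9, -72.9]), array([97. , 59.6]), np.float64(1.2)]
  
[... 450 characters left out ...]
25.2]), np.float64(0.7)] [584.6 143.4   6. ]
   pocket 132 [array([585. ,  88.4]), array([37.6, 25.1]), np.float64(1.3)] [584.   89.1   6.1]
   pocket 55 [array([581.7,  53.1]), array([ 6.9, 89.1]), np.float64(86.3)] [580.   53.3   6.3]
t 0.1 tcp [148.4 658.1 238.5] head 77.3 tilt [-0.0003 -0.0015] op 0.998 gf 0.0 F [-0.7 -0.5 -0.1] q [-1.43  0.58  0.02  1.44 -0.01  1.13 -0.06]
[-0.676, -0.828, 0.149, -0.0, 0.0, 0.559, 1] rows 2.6
[-0.886, -0.598, 0.149, -0.0, 0.0, 0.559, 1] rows 2.6
[-1.021, -0.317, 0.148, -0.0, 0.0, 0.559, 1] rows 2.6
[-1.069, -0.009, 0.148, -0.0, 0.0, 0.559, 1] rows 2.6
[-1.026, 0.3, 0.148, -0.0, 0.0, 0.559, 1] rows 2.6
[-0.896, 0.583, 0.148, -0.0, 0.0, 0.559, 1] rows 2.6
```

```bash
python3 - <<'E'
from h import *
plan([(330,400,200,32),(440,84,150,-23.3)],1)
E
```

```text
t 0.1 tcp [148.4 658.1 238.5] head 77.3 tilt [-0.0003 -0.0015] op 0.998 gf 0.0 F [-0.7 -0.5 -0.1] q [-1.43  0.58  0.02  1.44 -0.01  1.13 -0.06]
[-0.78, -0.706, 0.129, -0.001, 0.0, 0.503, 1] rows 2.5
[-0.937, -0.478, 0.129, -0.001, 0.0, 0.503, 1] rows 2.5
[-1.029, -0.218, 0.129, -0.001, 0.0, 0.503, 1] rows 2.5
[-0.816, -0.185, 0.125, 0.0, 0.0, 0.461, 1] rows 2.0
[-0.836, 0.015, 0.125, 0.0, 0.0, 0.461, 1] rows 2.0
[-0.809, 0.214, 0.125, 0.0, 0.0, 0.461, 1] rows 2.0
[-0.734, 0.401, 0.125, 0.0, 0.0, 0.461, 1] rows 2.0
```

Call:
jog_arm:
  increments:
    - [-0.78, -0.706, 0.129, 0, 0, 0.503, 1]
    - [-0.78, -0.706, 0.129, 0, 0, 0.503, 1]
    - [-0.78, -0.706, 0.129, 0, 0, 0.503, 1]

```text
time: 0.35
eef_pos: [0.212, 0.5683, 0.2255]
orientation: [[-0.88, 0.476, 0.001], [0.476, 0.88, -0.003], [-0.003, -0.002, -1.0]]
force: [0.5, -1.0, -1.2]
opening: 1.003
gripper_force: 0.0
```

Call:
jog_arm:
  increments:
    - [-0.937, -0.478, 0.129, 0, 0, 0.503, 1]
    - [-0.937, -0.478, 0.129, 0, 0, 0.503, 1]
    - [-0.937, -0.478, 0.129, 0, 0, 0.503, 1]

```text
time: 0.6
eef_pos: [0.2724, 0.4818, 0.2129]
orientation: [[-0.725, 0.689, 0.001], [0.689, 0.725, -0.003], [-0.003, -0.001, -1.0]]
force: [0.6, -0.2, 0.3]
opening: 1.001
gripper_force: 0.0
```

Call:
jog_arm:
  increments:
    - [-1.0, -0.218, 0.129, 0, 0, 0.503, 1]
    - [-1.0, -0.218, 0.129, 0, 0, 0.503, 1]
    - [-1.0, -0.218, 0.129, 0, 0, 0.503, 1]

```text
time: 0.85
eef_pos: [0.3306, 0.3974, 0.2001]
orientation: [[-0.52, 0.854, 0.001], [0.854, 0.52, -0.003], [-0.003, -0.001, -1.0]]
force: [0.1, -0.2, -0.5]
opening: 1.001
gripper_force: 0.0
```

Call:
jog_arm:
  increments:
    - [-0.816, -0.185, 0.125, 0, 0, 0.461, 1]
    - [-0.816, -0.185, 0.125, 0, 0, 0.461, 1]
    - [-0.816, -0.185, 0.125, 0, 0, 0.461, 1]

```text
time: 1.1
eef_pos: [0.3575, 0.3152, 0.1873]
orientation: [[-0.298, 0.955, -0.001], [0.955, 0.298, -0.005], [-0.004, -0.002, -1.0]]
force: [-0.4, 0.1, 0.2]
opening: 1.002
gripper_force: 0.0
```

Call:
jog_arm:
  increments:
    - [-0.836, 0.015, 0.125, 0, 0, 0.461, 1]
    - [-0.836, 0.015, 0.125, 0, 0, 0.461, 1]
    - [-0.836, 0.015, 0.125, 0, 0, 0.461, 1]

```text
time: 1.35
eef_pos: [0.3844, 0.2373, 0.175]
orientation: [[-0.062, 0.998, -0.001], [0.998, 0.062, -0.004], [-0.004, -0.001, -1.0]]
force: [-0.8, -0.6, 0.3]
opening: 0.999
gripper_force: 0.0
```

Call:
jog_arm:
  increments:
    - [-0.809, 0.214, 0.125, 0, 0, 0.461, 1]
    - [-0.809, 0.214, 0.125, 0, 0, 0.461, 1]
    - [-0.809, 0.214, 0.125, 0, 0, 0.461, 1]

```text
time: 1.6
eef_pos: [0.4119, 0.1588, 0.1627]
orientation: [[0.178, 0.984, 0.0], [0.984, -0.178, -0.003], [-0.003, 0.001, -1.0]]
force: [-0.2, -0.7, 0.2]
opening: 0.999
gripper_force: 0.0
```

Call:
jog_arm:
  increments:
    - [-0.734, 0.401, 0.125, 0, 0, 0.461, 1]
    - [-0.734, 0.401, 0.125, 0, 0, 0.461, 1]
    - [-0.734, 0.401, 0.125, 0, 0, 0.461, 1]
    - [-0.734, 0.401, 0.125, 0, 0, 0.461, 1]

```text
time: 1.93
eef_pos: [0.4384, 0.0843, 0.1504]
orientation: [[0.399, 0.917, -0.001], [0.917, -0.399, -0.001], [-0.001, -0.0, -1.0]]
force: [-0.6, 1.4, -0.0]
opening: 0.997
gripper_force: 0.0
```

```bash
python3 - <<'E'
from h import *
im,d,p=cam('wrist'); save('w1.png',im); print(p['xyz'],np.round(p['attitude'],2),(d>0).mean()); np.savez('w1.npz',im=im,d=d,**{k:np.array(v) for k,v in p.items()})
plan([(434.7,84.2,13,-23.3)],1)
E
```

```text
[0.47003915 0.15822319 0.28539863] [[ 0.92  0.38  0.12]
 [-0.4   0.87  0.29]
 [ 0.   -0.31  0.95]] 0.9960530598958334
t 1.98 tcp [438.   86.1 150.4] head -23.3 tilt [-0.0009 -0.0003] op 0.998 gf 0.0 F [ 0.6  0.1 -0.2] q [-0.67  0.41  0.52  2.14 -0.32  0.66 -0.34]
[-0.015, -0.011, 0.687, -0.001, 0.001, -0.0, 1] rows 1.6
[-0.015, -0.011, 0.687, -0.001, 0.001, -0.0, 1] rows 1.6
```

View pics/w1.png

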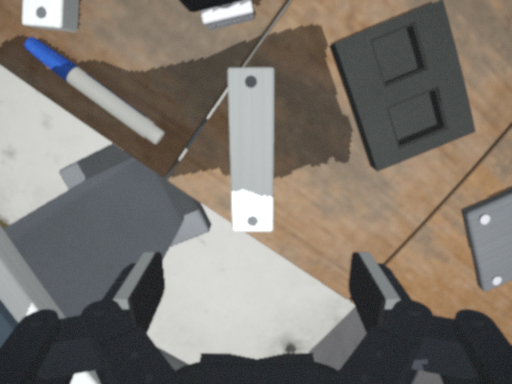

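The wrist view shows the tall block at (251,150), the tray at (403,85) with both pockets, and the fingers at (140,290) and (375,275).

```bash
cat >> h.py <<'E'
def comps(P,lo,hi,minpx,box=None,close=0):
    m=((P[...,2]>lo)&(P[...,2]<hi)).astype(np.uint8)
    if box is not None:
        m&=((P[...,0]>box[0])&(P[...,0]<box[1])&(P[...,1]>box[2])&(P[...,1]<box[3])).astype(np.uint8)
    m=cv2.morphologyEx(m,cv2.MORPH_OPEN,np.ones((3,3),np.uint8))
    n,l,s,c=cv2.connectedComponentsWithStats(m)
    for i in range(1,n):
        if s[i,4]>=minpx:
            q=P[l==i]; r=cv2.minAreaRect(q[:,:2].astype(np.float32)); print('  ',s[i,4],'mean',q.mean(0).round(1),'rect',np.round(r[0],1),np.round(r[1],1),round(r[2],1),'px',c[i].round())
E
python3 - <<'E'
from h import *
z=np.load('w1.npz'); P=pts(z,z['d'])*1000
print('block');comps(P,31,40,300,(370,520,20,200))
print('tray');comps(P,17,23,300,(500,680,20,200))
print('pock');comps(P,4,9,100,(540,630,55,170))
E
```

```text
block
   7149 mean [447.9 116.4  36.4] rect [445.8 111.8] [129.7  34.5] 66.8 px [251. 146.]
tray
   11576 mean [581.  111.4  20.5] rect [581.8 108.2] [110.7  91.6] 89.6 px [407.  84.]
pock
   1565 mean [584.4 136.4   6.7] rect [584.5 136.3] [34.2 31.2] 89.2 px [395.  54.]
   1528 mean [584.1  81.9   6.6] rect [584.   81.9] [31.3 38.2] 90.0 px [413. 117.]
```

Call:
jog_arm:
  increments:
    - [0, -0.015, 0.35, 0, 0, 0, 1]
    - [-0.02, -0.03, 0.7, 0, 0, 0, 1]
    - [-0.02, -0.03, 0.7, 0, 0, 0, 1]

```text
time: 2.23
eef_pos: [0.4315, 0.0871, 0.0768]
orientation: [[0.392, 0.92, -0.007], [0.92, -0.392, -0.001], [-0.004, -0.006, -1.0]]
force: [-2.1, 0.1, 0.4]
opening: 1.0
gripper_force: 0.0
```

Call:
jog_arm:
  increments:
    - [0, 0, 0.35, 0, 0, 0, 1]
    - [0, 0, 0.675, 0, 0, 0, 1]
    - [0, 0, 0.675, 0, 0, 0, 1]

```text
time: 2.48
eef_pos: [0.4329, 0.087, 0.0104]
orientation: [[0.393, 0.92, -0.005], [0.92, -0.393, -0.0], [-0.002, -0.005, -1.0]]
force: [-0.4, -1.0, 0.2]
opening: 1.001
gripper_force: 0.0
```

```bash
python3 - <<'E'
from h import *
plan([(434,84.2,13,-23.3)],-1)
E
```

```text
t 2.48 tcp [432.9  87.   10.4] head -23.1 tilt [-0.0054 -0.0002] op 1.001 gf 0.0 F [-0.4 -1.   0.2] q [-0.46  0.65  0.24  2.27 -0.55  0.28 -0.15]
[-0.022, 0.021, -0.026, -0.009, 0.004, 0.005, -1] rows 0.1
```

Call:
jog_arm:
  increments:
    - [-0.02, 0.01, -0.03, 0, 0, 0, 1]
    - [-0.02, 0.01, -0.03, 0, 0, 0, -1]
    - [-0.02, 0.01, -0.03, 0, 0, 0, -1]
    - [-0.02, 0.01, -0.03, 0, 0, 0, -1]
    - [-0.02, 0.01, -0.03, 0, 0, 0, -1]

```text
time: 2.9
eef_pos: [0.4354, 0.0841, 0.0175]
orientation: [[0.395, 0.919, 0.002], [0.919, -0.395, 0.001], [0.002, 0.002, -1.0]]
force: [-0.6, 0.9, -0.1]
opening: 0.455
gripper_force: 0.0
```

Call:
jog_arm:
  increments:
    - [0, 0, 0, 0, 0, 0, -1]
    - [0, 0, 0, 0, 0, 0, -1]
    - [0, 0, 0, 0, 0, 0, -1]
    - [0, 0, 0, 0, 0, 0, -1]
    - [0, 0, 0, 0, 0, 0, -1]

```text
time: 3.32
eef_pos: [0.4352, 0.084, 0.0174]
orientation: [[0.395, 0.919, 0.002], [0.919, -0.395, 0.001], [0.002, 0.001, -1.0]]
force: [-2.0, 0.9, 17.4]
opening: 0.386
gripper_force: 58.6
```

Call:
jog_arm:
  increments:
    - [0, 0, -0.1, 0, 0, 0, -1]
    - [0, 0, -0.5, 0, 0, 0, -1]
    - [0, 0, -0.9, 0, 0, 0, -1]
    - [0, 0, -0.9, 0, 0, 0, -1]

```text
time: 3.65
eef_pos: [0.4367, 0.0836, 0.1113]
orientation: [[0.396, 0.918, 0.006], [0.918, -0.396, 0.002], [0.004, 0.005, -1.0]]
force: [1.5, 0.4, -3.6]
opening: 0.385
gripper_force: 61.9
```

```bash
python3 - <<'E'
from h import *
plan([(440,-50,150,-55),(500,-72,180,-88.8)],-1)
E
```

```text
t 3.65 tcp [436.7  83.6 111.3] head -23.3 tilt [0.0061 0.0021] op 0.385 gf 61.9 F [ 1.5  0.4 -3.6] q [-0.63  0.47  0.47  2.2  -0.41  0.55 -0.25]
[-0.606, 0.281, -0.195, 0.003, -0.005, 0.528, -1] rows 2.2
[-0.507, 0.435, -0.194, 0.003, -0.005, 0.528, -1] rows 2.2
[0.183, 0.262, -0.15, 0.0, 0.0, 0.563, -1] rows 2.4
[0.251, 0.198, -0.15, 0.0, 0.0, 0.563, -1] rows 2.4
```

```bash
python3 - <<'E'
from h import *
plan([(470,30,160,-55),(600,-20,200,-88.8)],-1)
E
```

```text
t 3.65 tcp [436.7  83.6 111.3] head -23.3 tilt [0.0061 0.0021] op 0.385 gf 61.9 F [ 1.5  0.4 -3.6] q [-0.63  0.47  0.47  2.2  -0.41  0.55 -0.25]
[-0.179, 0.26, -0.243, 0.003, -0.005, 0.528, -1] rows 2.2
[-0.102, 0.299, -0.243, 0.003, -0.005, 0.528, -1] rows 2.2
[0.389, 0.578, -0.2, 0.0, 0.0, 0.563, -1] rows 2.4
[0.54, 0.44, -0.2, 0.0, 0.0, 0.563, -1] rows 2.4
```

Call:
jog_arm:
  increments:
    - [-0.18, 0.26, -0.243, 0, -0.005, 0.53, -1]
    - [-0.18, 0.26, -0.243, 0, -0.005, 0.53, -1]
    - [-0.18, 0.26, -0.243, 0, -0.005, 0.53, -1]

```text
time: 3.9
eef_pos: [0.4525, 0.056, 0.1316]
orientation: [[0.638, 0.77, 0.001], [0.77, -0.638, -0.002], [-0.0, 0.002, -1.0]]
force: [-0.9, 0.8, -4.8]
opening: 0.389
gripper_force: 62.1
```

Call:
jog_arm:
  increments:
    - [-0.1, 0.3, -0.243, 0, -0.005, 0.53, -1]
    - [-0.1, 0.3, -0.243, 0, -0.005, 0.53, -1]
    - [-0.1, 0.3, -0.243, 0, -0.005, 0.53, -1]

```text
time: 4.15
eef_pos: [0.4688, 0.0295, 0.1551]
orientation: [[0.823, 0.568, -0.003], [0.568, -0.823, -0.004], [-0.005, 0.002, -1.0]]
force: [-0.3, -0.4, -4.4]
opening: 0.386
gripper_force: 62.3
```

Call:
jog_arm:
  increments:
    - [0.39, 0.58, -0.2, 0, 0, 0.563, -1]
    - [0.39, 0.58, -0.2, 0, 0, 0.563, -1]
    - [0.39, 0.58, -0.2, 0, 0, 0.563, -1]

```text
time: 4.4
eef_pos: [0.5384, 0.0039, 0.1754]
orientation: [[0.952, 0.307, 0.001], [0.307, -0.952, -0.006], [-0.001, 0.006, -1.0]]
force: [0.6, -0.6, -2.7]
opening: 0.385
gripper_force: 62.5
```

Call:
jog_arm:
  increments:
    - [0.54, 0.44, -0.2, 0, 0, 0.563, -1]
    - [0.54, 0.44, -0.2, 0, 0, 0.563, -1]
    - [0.54, 0.44, -0.2, 0, 0, 0.563, -1]
    - [0.54, 0.44, -0.2, 0, 0, 0.563, -1]

```text
time: 4.73
eef_pos: [0.5987, -0.0198, 0.1929]
orientation: [[1.0, 0.021, -0.006], [0.021, -1.0, -0.005], [-0.006, 0.004, -1.0]]
force: [-0.4, 0.6, -4.8]
opening: 0.386
gripper_force: 62.4
```

```bash
python3 - <<'E'
from h import *
plan([],-1)
im,d,p=cam('wrist'); save('w2.png',im); np.savez('w2.npz',im=im,d=d,**{k:np.array(v) for k,v in p.items()})
P=pts(p,d)*1000
print('base');comps(P,9,15,300,(560,800,-160,20))
print('arm');comps(P,88,95,200,(600,800,-160,20))
print('collar');comps(P,111,117,50,(600,800,-160,20))
print('head');comps(P,126,134,30,(600,800,-160,20))
print('tray');comps(P,17,23,300,(500,680,20,200))
print('pock');comps(P,4,9,100,(540,630,55,170))
print('block');comps(P,200,240,300)
plan([],-1)
E
```

```text
t 4.73 tcp [598.7 -19.8 192.9] head -88.8 tilt [-0.0059 -0.0046] op 0.386 gf 62.4 F [-0.4  0.6 -4.8] q [-0.55  0.66  0.87  1.72 -0.57  1.04 -1.03]
base
   1177 mean [729.1 -36.5  12.4] rect [731.4 -42.2] [39.3 42.4] 0.4 px [278.  26.]
   453 mean [ 711.8 -116.7   12.3] rect [ 710.6 -116.7] [51.1  9.1] 1.1 px [365.  50.]
   2547 mean [631.3 -93.8  12.4] rect [638.6 -93.5] [60.5 59.3] 1.6 px [333. 136.]
arm
   4813 mean [708.  -69.3  92.2] rect [695.8 -72.5] [78.  59.3] 2.7 px [333.  41.]
collar
   629 mean [678.5 -67.  114.9] rect [678.7 -69.3] [23.8 29.6] 74.7 px [334.  86.]
head
   850 mean [677.6 -71.5 129.2] rect [677.4 -72.2] [18.3 17.9] 64.5 px [347.  89.]
tray
   7099 mean [584.1 107.8  20.3] rect [581.6 108.6] [110.8  91.2] 89.6 px [128. 181.]
pock
   1028 mean [580.2  85.7   6.5] rect [579.8  85.2] [31.2 38.3] 89.3 px [153. 181.]
   774 mean [580.4 139.8   6.5] rect [580.2 139.4] [30.1 31.5] 88.3 px [103. 180.]
block
   33066 mean [632.4 -18.3 214.2] rect [624.9 -12.8] [131.5  91.2] 23.4 px [255. 208.]
t 4.78 tcp [597.5 -19.2 192.7] head -88.6 tilt [-0.0071 -0.0038] op 0.39 gf 62.4 F [-1.8  1.  -4.3] q [-0.55  0.66  0.87  1.72 -0.57  1.04 -1.03]
```

View pics/w2.png

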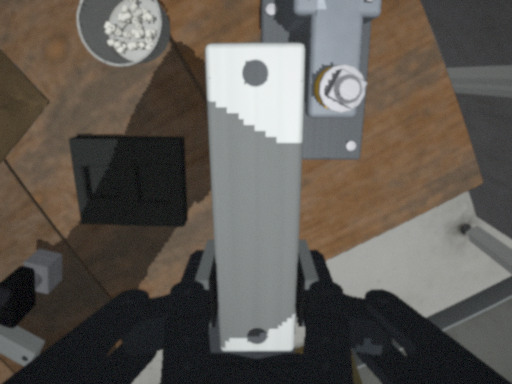

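The wrist view shows the screw head at (347,89), the stand's base to the right of the held block, the tray at (128,181) and the cup at (120,30). The head sits at about (677.5, -72) mm with its flats at about 64.5°.

```bash
python3 - <<'E'
from h import *
plan([(540,-73.5,120,-88.8),(540,-73.5,45,-88.8)],-1)
E
```

```text
t 4.78 tcp [597.5 -19.2 192.7] head -88.6 tilt [-0.0071 -0.0038] op 0.39 gf 62.4 F [-1.8  1.  -4.3] q [-0.55  0.66  0.87  1.72 -0.57  1.04 -1.03]
[-0.583, 0.526, 0.733, 0.007, 0.014, 0.006, -1] rows 2.6
[0.0, 0.0, 0.75, 0.0, 0.0, 0.0, -1] rows 1.8
```

Call:
jog_arm:
  increments:
    - [-0.583, 0.53, 0.73, 0.007, 0.014, 0.006, -1]
    - [-0.583, 0.53, 0.73, 0.007, 0.014, 0.006, -1]
    - [-0.583, 0.53, 0.73, 0.007, 0.014, 0.006, -1]
    - [-0.583, 0.53, 0.73, 0.007, 0.014, 0.006, -1]

```text
time: 5.12
eef_pos: [0.5343, -0.0757, 0.1186]
orientation: [[1.0, 0.017, -0.005], [0.017, -1.0, 0.001], [-0.005, -0.001, -1.0]]
force: [-1.0, 0.5, -4.1]
opening: 0.385
gripper_force: 62.3
```

Call:
jog_arm:
  increments:
    - [0, 0, 0.4, 0, 0, 0, -1]
    - [0, 0, 0.75, 0, 0, 0, -1]
    - [0, 0, 0.75, 0, 0, 0, -1]
    - [0, 0, 0.75, 0, 0, 0, -1]

```text
time: 5.45
eef_pos: [0.5397, -0.0734, 0.0461]
orientation: [[1.0, 0.019, -0.0], [0.019, -1.0, 0.001], [-0.0, -0.001, -1.0]]
force: [0.1, -0.1, -2.3]
opening: 0.389
gripper_force: 62.4
```

```bash
python3 - <<'E'
from h import *
plan([(540,-73.5,31,-88.8),(602.5,-73.5,31,-88.8)],-1)
E
```

```text
t 5.45 tcp [539.7 -73.4  46.1] head -88.9 tilt [-0.0005  0.0013] op 0.389 gf 62.4 F [ 0.1 -0.1 -2.3] q [-0.36  0.75  0.67  2.   -0.77  0.66 -0.74]
[0.003, 0.002, 0.151, -0.003, 0.001, -0.003, -1] rows 0.4
[0.625, 0.013, 0.0, 0.0, 0.0, 0.0, -1] rows 1.5
```

Call:
jog_arm:
  increments:
    - [0, 0, 0.1, 0, 0, 0, -1]
    - [0, 0, 0.145, 0, 0, 0, -1]
    - [0, 0, 0.145, 0, 0, 0, -1]
    - [0, 0, 0.145, 0, 0, 0, -1]

```text
time: 5.78
eef_pos: [0.5419, -0.0745, 0.0331]
orientation: [[1.0, 0.017, 0.005], [0.017, -1.0, -0.0], [0.005, 0.0, -1.0]]
force: [-0.2, 0.4, -3.6]
opening: 0.387
gripper_force: 62.5
```

```bash
python3 - <<'E'
from h import *
plan([(602.5,-73.5,31,-88.8)],-1)
im,d,p=cam('side'); P=pts(p,d)*1000
print('block');comps(P,40,58,100,(470,650,-100,-40))
cv2.imwrite('pics/s1.png',cv2.resize(im[200:320,290:430,::-1],None,fx=4,fy=4))
E
```

```text
t 5.78 tcp [541.9 -74.5  33.1] head -89.0 tilt [ 0.0049 -0.0001] op 0.387 gf 62.5 F [-0.2  0.4 -3.6] q [-0.35  0.77  0.65  2.01 -0.79  0.63 -0.72]
[0.606, 0.001, 0.024, 0.0, -0.009, -0.007, -1] rows 1.5
block
   520 mean [607.4 -76.   50.4] rect [606.1 -73.5] [60.  35.8] 1.6 px [332. 278.]
   342 mean [521.2 -78.2  49.9] rect [522.  -76.2] [31.6 46.5] 0.3 px [289. 290.]
```

View pics/s1.png

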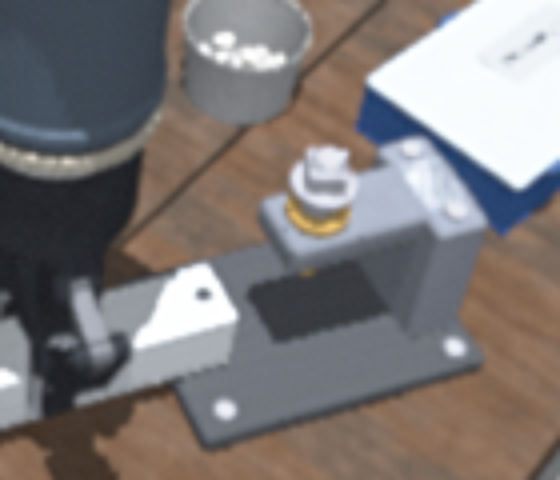

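The side crop shows the block's near end at (220,320), just in front of the arm and clear below the brass tip at (307,272).

Call:
jog_arm:
  increments:
    - [0, 0, 0.02, 0, -0.009, 0.005, -1]
    - [0.1, 0, 0.025, 0, -0.009, 0.005, -1]
    - [0.1, 0, 0.025, 0, -0.009, 0.005, -1]

```text
time: 6.08
eef_pos: [0.5534, -0.0742, 0.0303]
orientation: [[1.0, 0.015, 0.001], [0.015, -1.0, -0.001], [0.001, 0.001, -1.0]]
force: [1.5, -0.1, -4.0]
opening: 0.388
gripper_force: 62.4
```

```bash
python3 - <<'E'
from h import *
plan([(602.5,-73.5,30.5,-88.8)],-1)
E
```

```text
t 6.08 tcp [553.4 -74.2  30.3] head -89.2 tilt [ 0.0011 -0.0006] op 0.388 gf 62.4 F [ 1.5 -0.1 -4. ] q [-0.35  0.79  0.65  1.98 -0.79  0.65 -0.73]
[0.491, -0.0, -0.002, 0.001, -0.002, -0.012, -1] rows 1.2
```

Call:
jog_arm:
  increments:
    - [0.15, 0, 0, 0, 0, -0.012, -1]
    - [0.3, 0, 0, 0, 0, -0.012, -1]
    - [0.4, 0, 0, 0, 0, -0.012, -1]
    - [0.49, 0, 0, 0, 0, -0.012, -1]
    - [0.49, 0, 0, 0, 0, -0.012, -1]

```text
time: 6.5
eef_pos: [0.6022, -0.0736, 0.03]
orientation: [[1.0, 0.021, 0.001], [0.021, -1.0, -0.001], [0.001, 0.001, -1.0]]
force: [1.0, -0.2, -4.0]
opening: 0.39
gripper_force: 62.5
```

```bash
python3 - <<'E'
from h import *
plan([(602.5,-73.5,29.5,-88.8)],-1)
E
```

```text
t 6.5 tcp [602.2 -73.6  30. ] head -88.8 tilt [ 0.0007 -0.0007] op 0.39 gf 62.5 F [ 1.  -0.2 -4. ] q [-0.35  0.84  0.67  1.85 -0.76  0.73 -0.79]
[0.003, -0.001, 0.005, 0.001, -0.001, 0.0, -1] rows 0.0
```

Now I'll lower it gently to contact and release.

Call:
jog_arm:
  increments:
    - [0, 0, 0.007, 0, 0, 0, -1]
    - [0, 0, 0.014, 0, 0, 0, -1]
    - [0, 0, 0.014, 0, 0, 0, -1]

```text
time: 6.75
eef_pos: [0.601, -0.0738, 0.0296]
orientation: [[1.0, 0.02, 0.001], [0.02, -1.0, 0.0], [0.001, 0.0, -1.0]]
force: [1.2, 1.8, 3.9]
opening: 0.39
gripper_force: 63.5
```

Call:
jog_arm:
  increments:
    - [0, 0, 0, 0, 0, 0, 0]
    - [0, 0, 0, 0, 0, 0, 1]
    - [0, 0, 0, 0, 0, 0, 1]
    - [0, 0, 0, 0, 0, 0, 1]
    - [0, 0, 0, 0, 0, 0, 1]

```text
time: 7.17
eef_pos: [0.6003, -0.0738, 0.0285]
orientation: [[1.0, 0.02, -0.001], [0.02, -1.0, -0.0], [-0.001, 0.0, -1.0]]
force: [0.6, -0.3, 0.2]
opening: 0.996
gripper_force: 0.0
```

Call:
jog_arm:
  increments:
    - [0, 0, 0, 0, 0, 0, 1]
    - [0, 0, 0, 0, 0, 0, 1]
    - [0, 0, -0.2, 0, 0, 0, 1]
    - [0, 0, -0.5, 0, 0, 0, 1]
    - [0, 0, -0.5, 0, 0, 0, 1]

```text
time: 7.58
eef_pos: [0.6026, -0.0751, 0.0828]
orientation: [[1.0, 0.019, 0.005], [0.019, -1.0, -0.002], [0.005, 0.002, -1.0]]
force: [0.2, -1.0, 0.5]
opening: 0.998
gripper_force: 0.0
```

```bash
python3 - <<'E'
from h import *
im,d,p=cam('side'); P=pts(p,d)*1000
print('block');comps(P,40,58,100,(520,720,-100,-40))
comps(P,9,15,400,(560,780,-140,0))
comps(P,126,134,20,(600,800,-160,20))
plan([(540,-40,130,-73),(530,60,180,-15),(490,145,200,40),(473,180,180,80)],1)
E
```

```text
block
   148 mean [679.4 -82.7  47.2] rect [679.2 -80.6] [20.  32.5] 83.9 px [368. 272.]
   483 mean [591.6 -75.3  47.1] rect [596.5 -74.7] [63.1 35.5] 2.4 px [324. 281.]
   1210 mean [ 681.8 -101.9   11.6] rect [683.3 -85.5] [149.5  75.7] 1.8 px [371. 291.]
   56 mean [677.6 -73.4 128.9] rect [678.6 -72.9] [16.1 14.5] 61.1 px [372. 240.]
t 7.63 tcp [602.1 -74.5  80.9] head -88.9 tilt [ 0.0035 -0.0012] op 1.001 gf 0.0 F [ 0.5 -0.4 -0.2] q [-0.38  0.78  0.74  1.82 -0.7   0.82 -0.84]
[-0.612, -0.357, -0.493, 0.003, -0.006, -0.528, 1] rows 2.2
[0.098, -0.493, -0.25, 0.0, 0.0, -0.967, 1] rows 4.1
[0.325, -0.383, -0.25, 0.0, 0.0, -0.967, 1] rows 4.1
[0.359, -0.303, -0.1, 0.0, 0.0, -0.917, 1] rows 3.8
[0.458, -0.103, -0.1, 0.0, 0.0, -0.917, 1] rows 3.8
[0.189, 0.047, 0.1, 0.0, 0.0, -0.667, 1] rows 2.8
[0.161, 0.109, 0.1, 0.0, 0.0, -0.667, 1] rows 2.8
```

```bash
python3 - <<'E'
from h import *
z=np.load('top0.npz'); P=pts(z,z['d'])*1000; Q=P[80:260,60:245]; q=Q[(Q[...,2]>120)&(Q[...,2]<400)]
print(np.percentile(q[:,2],[50,99])); t=q[q[:,2]>np.percentile(q[:,2],60)-8]; print(cv2.boxPoints(cv2.minAreaRect(t[:,:2].astype(np.float32))).round())
plan([(600,-60,170,-73),(561,7,170,-15)],1)
E
```

```text
[199.41281263 203.58910236]
[[447. 423.]
 [657. 184.]
 [841. 345.]
 [630. 584.]]
t 7.63 tcp [602.1 -74.5  80.9] head -88.9 tilt [ 0.0035 -0.0012] op 1.001 gf 0.0 F [ 0.5 -0.4 -0.2] q [-0.38  0.78  0.74  1.82 -0.7   0.82 -0.84]
[-0.015, -0.144, -0.891, 0.003, -0.006, -0.528, 1] rows 2.2
[-0.089, -0.377, 0.0, 0.0, 0.0, -0.967, 1] rows 4.1
[0.106, -0.373, 0.0, 0.0, 0.0, -0.967, 1] rows 4.1
```

Call:
jog_arm:
  increments:
    - [0, 0, -0.4, 0, 0, 0, 1]
    - [0, -0.08, -0.8, 0, 0, -0.25, 1]
    - [0, -0.14, -0.89, 0, -0.006, -0.53, 1]
    - [0, -0.14, -0.89, 0, -0.006, -0.53, 1]

```text
time: 7.97
eef_pos: [0.602, -0.0589, 0.1702]
orientation: [[0.954, 0.301, 0.001], [0.301, -0.954, -0.0], [0.001, 0.0, -1.0]]
force: [0.0, 0.4, -0.9]
opening: 1.002
gripper_force: 0.0
```

Call:
jog_arm:
  increments:
    - [-0.09, -0.38, 0, 0, 0, -0.967, 1]
    - [-0.09, -0.38, 0, 0, 0, -0.967, 1]
    - [-0.09, -0.38, 0, 0, 0, -0.967, 1]
    - [-0.09, -0.38, 0, 0, 0, -0.967, 1]
    - [-0.09, -0.38, 0, 0, 0, -0.967, 1]

```text
time: 8.38
eef_pos: [0.5799, -0.0257, 0.1664]
orientation: [[0.69, 0.723, -0.005], [0.723, -0.69, -0.0], [-0.004, -0.004, -1.0]]
force: [-0.0, 0.5, 0.5]
opening: 1.002
gripper_force: 0.0
```

Call:
jog_arm:
  increments:
    - [0.11, -0.37, 0, 0, 0, -0.967, 1]
    - [0.11, -0.37, 0, 0, 0, -0.967, 1]
    - [0.11, -0.37, 0, 0, 0, -0.967, 1]
    - [0.11, -0.37, 0, 0, 0, -0.967, 1]
    - [0.11, -0.37, 0, 0, 0, -0.967, 1]

```text
time: 8.8
eef_pos: [0.5611, 0.0076, 0.1667]
orientation: [[0.257, 0.966, -0.005], [0.967, -0.257, -0.0], [-0.002, -0.005, -1.0]]
force: [0.0, -0.0, 0.4]
opening: 0.999
gripper_force: 0.0
```

```bash
python3 - <<'E'
from h import *
im,d,p=cam('wrist'); np.savez('w3.npz',im=im,d=d,**{k:np.array(v) for k,v in p.items()}); print(p['xyz'])
P=pts(p,d)*1000
print('tray');comps(P,17,23,300,(500,680,20,200))
print('pock');comps(P,4,9,100,(540,630,55,170))
print('key');comps(P,78,92,100,(420,540,150,300))
plan([(513,216,200,80)],1)
E
```

```text
[0.58192435 0.08530228 0.3017245 ]
tray
   10091 mean [579.5 103.5  20.4] rect [581.7 108.2] [110.3  90.6] 89.7 px [249.  62.]
pock
   1697 mean [582.1 137.4   6.6] rect [582.  137.2] [34.3 33.3] 0.2 px [242.  22.]
   1890 mean [581.9  83.7   6.5] rect [581.8  83.5] [41.7 33.2] 0.0 px [258.  86.]
key
t 8.85 tcp [561.2   7.4 166.8] head -15.2 tilt [-0.0051 -0.0002] op 1.003 gf 0.0 F [-0.6 -0.9  0.6] q [-0.41  0.53  0.48  1.84 -0.32  0.85 -0.04]
[0.471, -0.254, -0.082, -0.002, -0.001, -0.794, 1] rows 3.3
[0.534, -0.042, -0.083, -0.002, -0.001, -0.794, 1] rows 3.3
[0.505, 0.177, -0.083, -0.002, -0.001, -0.794, 1] rows 3.3
[0.39, 0.366, -0.083, -0.002, -0.001, -0.794, 1] rows 3.3
```

Call:
jog_arm:
  increments:
    - [0.47, -0.25, -0.08, 0, 0, -0.794, 1]
    - [0.47, -0.25, -0.08, 0, 0, -0.794, 1]
    - [0.47, -0.25, -0.08, 0, 0, -0.794, 1]
    - [0.47, -0.25, -0.08, 0, 0, -0.794, 1]

```text
time: 9.18
eef_pos: [0.5492, 0.0607, 0.1751]
orientation: [[-0.156, 0.988, -0.005], [0.988, 0.156, -0.0], [0.001, -0.005, -1.0]]
force: [-0.3, -0.6, 0.1]
opening: 0.999
gripper_force: 0.0
```

Call:
jog_arm:
  increments:
    - [0.53, -0.04, -0.08, 0, 0, -0.794, 1]
    - [0.53, -0.04, -0.08, 0, 0, -0.794, 1]
    - [0.53, -0.04, -0.08, 0, 0, -0.794, 1]
    - [0.53, -0.04, -0.08, 0, 0, -0.794, 1]

```text
time: 9.52
eef_pos: [0.537, 0.1124, 0.183]
orientation: [[-0.542, 0.841, -0.005], [0.841, 0.542, -0.0], [0.003, -0.004, -1.0]]
force: [-0.5, -1.6, 0.2]
opening: 0.999
gripper_force: 0.0
```

Call:
jog_arm:
  increments:
    - [0.5, 0.18, -0.08, 0, 0, -0.794, 1]
    - [0.5, 0.18, -0.08, 0, 0, -0.794, 1]
    - [0.5, 0.18, -0.08, 0, 0, -0.794, 1]
    - [0.5, 0.18, -0.08, 0, 0, -0.794, 1]

```text
time: 9.85
eef_pos: [0.5251, 0.1642, 0.1909]
orientation: [[-0.835, 0.55, -0.005], [0.55, 0.835, -0.0], [0.004, -0.003, -1.0]]
force: [-0.4, -0.6, -0.2]
opening: 1.005
gripper_force: 0.0
```

Call:
jog_arm:
  increments:
    - [0.39, 0.37, -0.08, 0, 0, -0.794, 1]
    - [0.39, 0.37, -0.08, 0, 0, -0.794, 1]
    - [0.39, 0.37, -0.08, 0, 0, -0.794, 1]
    - [0.39, 0.37, -0.08, 0, 0, -0.794, 1]
    - [0.39, 0.37, -0.08, 0, 0, -0.794, 1]

```text
time: 10.27
eef_pos: [0.5132, 0.2153, 0.1988]
orientation: [[-0.985, 0.172, -0.006], [0.172, 0.985, -0.001], [0.005, -0.002, -1.0]]
force: [-0.5, 0.4, -0.2]
opening: 1.0
gripper_force: 0.0
```

```bash
python3 - <<'E'
from h import *
im,d,p=cam('wrist'); np.savez('w4.npz',im=im,d=d,**{k:np.array(v) for k,v in p.items()}); print(p['xyz'])
P=pts(p,d)*1000
print('key');comps(P,80,92,100,(420,540,150,300)); comps(P,26,36,100,(420,540,150,300))
plan([(473,223.5,120,80)],1)
E
```

```text
[0.43459016 0.22945364 0.33433943]
key
   1467 mean [472.  223.7  86. ] rect [473.  223.5] [18.  49.1] 78.5 px [258. 137.]
   180 mean [470.3 211.4  31.4] rect [470.6 211.3] [ 3.8 36.8] 79.5 px [244. 129.]
   137 mean [474.8 236.3  31.4] rect [475.3 236.2] [ 3.4 35.7] 78.4 px [272. 129.]
t 10.32 tcp [513.3 215.  198.9] head 79.9 tilt [-0.0055 -0.0011] op 1.004 gf 0.0 F [ 0.2 -0.6  1. ] q [-0.5   0.44  0.02  1.81 -0.01  0.9   0.93]
[0.407, 0.015, 0.791, -0.004, -0.01, -0.002, 1] rows 2.1
```

Call:
jog_arm:
  increments:
    - [0.41, 0.015, 0.4, 0, -0.01, 0.04, 1]
    - [0.41, 0.015, 0.7, 0, -0.01, 0.04, 1]
    - [0.41, 0.015, 0.79, 0, -0.01, 0.04, 1]
    - [0.41, 0.015, 0.79, 0, -0.01, 0.04, 1]

```text
time: 10.65
eef_pos: [0.4714, 0.2226, 0.1184]
orientation: [[-0.981, 0.192, -0.004], [0.192, 0.981, -0.005], [0.003, -0.005, -1.0]]
force: [0.1, -1.0, 1.1]
opening: 0.997
gripper_force: 0.0
```

Call:
jog_arm:
  increments:
    - [0, 0, 0.2, 0, 0, 0, 1]
    - [0, 0, 0.4, 0, 0, 0, 1]
    - [0, 0, 0.4, 0, 0, 0, 1]
    - [0, 0, 0.4, 0, 0, 0, 1]

```text
time: 10.98
eef_pos: [0.4743, 0.2232, 0.0814]
orientation: [[-0.982, 0.191, 0.001], [0.191, 0.982, -0.002], [-0.002, -0.002, -1.0]]
force: [1.2, 0.5, 0.2]
opening: 0.997
gripper_force: 0.0
```

```bash
python3 - <<'E'
from h import *
plan([(473,223.6,55,78.7)],1)
E
```

```text
t 10.98 tcp [474.3 223.2  81.4] head 79.0 tilt [ 0.0013 -0.0023] op 0.997 gf 0.0 F [1.2 0.5 0.2] q [-0.54  0.56  0.02  2.01 -0.01  0.57  0.86]
[0.014, 0.002, 0.264, -0.004, 0.003, 0.01, 1] rows 0.6
```

Call:
jog_arm:
  increments:
    - [0.01, 0.002, 0.15, -0.004, 0.003, 0.01, 1]
    - [0.014, 0.002, 0.264, -0.004, 0.003, 0.01, 1]
    - [0.014, 0.002, 0.264, -0.004, 0.003, 0.01, 1]
    - [0.014, 0.002, 0.264, -0.004, 0.003, 0.01, 1]

```text
time: 11.32
eef_pos: [0.4728, 0.2241, 0.0556]
orientation: [[-0.981, 0.195, 0.001], [0.195, 0.981, 0.001], [-0.001, 0.001, -1.0]]
force: [-0.6, -0.4, 0.0]
opening: 0.998
gripper_force: 0.0
```

Call:
jog_arm:
  increments:
    - [0, 0, 0, 0, 0, 0, -1]
    - [0, 0, 0, 0, 0, 0, -1]
    - [0, 0, 0, 0, 0, 0, -1]
    - [0, 0, 0, 0, 0, 0, -1]
    - [0, 0, 0, 0, 0, 0, -1]

```text
time: 11.73
eef_pos: [0.472, 0.2241, 0.0547]
orientation: [[-0.981, 0.193, 0.001], [0.193, 0.981, 0.001], [-0.0, 0.001, -1.0]]
force: [-0.3, -0.2, 0.6]
opening: 0.305
gripper_force: 0.0
```

Call:
jog_arm:
  increments:
    - [0, 0, 0, 0, 0, 0, -1]
    - [0, 0, 0, 0, 0, 0, -1]
    - [0, 0, 0, 0, 0, 0, -1]
    - [0, 0, 0, 0, 0, 0, -1]
    - [0, 0, 0, 0, 0, 0, -1]

```text
time: 12.15
eef_pos: [0.4719, 0.2241, 0.0546]
orientation: [[-0.981, 0.193, 0.0], [0.193, 0.981, 0.001], [-0.0, 0.001, -1.0]]
force: [-1.6, 0.5, 5.2]
opening: 0.202
gripper_force: 60.2
```

```bash
python3 - <<'E'
from h import *
plan([(473,223.6,210,78.7),(600,50,210,70),(677.5,-72,200,64.5)],-1)
E
```

```text
t 12.15 tcp [471.9 224.1  54.6] head 78.9 tilt [0.0004 0.0008] op 0.202 gf 60.2 F [-1.6  0.5  5.2] q [-0.54  0.6   0.01  2.04 -0.01  0.5   0.86]
[-0.006, -0.001, -0.777, 0.001, 0.0, 0.003, -1] rows 1.9
[-0.006, -0.001, -0.777, 0.001, 0.0, 0.003, -1] rows 1.9
[-0.793, -0.727, 0.0, 0.0, 0.0, 0.145, -1] rows 2.6
[-0.846, -0.665, 0.0, 0.0, 0.0, 0.145, -1] rows 2.6
[-0.573, -0.441, 0.05, 0.0, 0.0, 0.092, -1] rows 1.7
[-0.593, -0.413, 0.05, 0.0, 0.0, 0.092, -1] rows 1.7
```

Call:
jog_arm:
  increments:
    - [0, 0, -0.35, 0, 0, 0, -1]
    - [0, 0, -0.78, 0, 0, 0, -1]
    - [0, 0, -0.78, 0, 0, 0, -1]

```text
time: 12.4
eef_pos: [0.4744, 0.225, 0.1377]
orientation: [[-0.981, 0.194, 0.007], [0.194, 0.981, 0.004], [-0.006, 0.005, -1.0]]
force: [2.4, 1.2, -3.4]
opening: 0.201
gripper_force: 59.8
```

Call:
jog_arm:
  increments:
    - [0, 0, -0.4, 0, 0, 0, -1]
    - [0, 0, -0.78, 0, 0, 0, -1]
    - [0, 0, -0.78, 0, 0, 0, -1]

```text
time: 12.65
eef_pos: [0.4746, 0.2251, 0.2164]
orientation: [[-0.981, 0.194, 0.008], [0.194, 0.981, 0.005], [-0.007, 0.007, -1.0]]
force: [1.5, 0.8, -2.4]
opening: 0.207
gripper_force: 60.0
```

Call:
jog_arm:
  increments:
    - [-0.4, -0.36, 0, 0, 0, 0.07, -1]
    - [-0.8, -0.73, 0, 0, 0, 0.145, -1]
    - [-0.8, -0.73, 0, 0, 0, 0.145, -1]
    - [-0.8, -0.73, 0, 0, 0, 0.145, -1]

```text
time: 12.98
eef_pos: [0.5393, 0.1303, 0.2099]
orientation: [[-0.961, 0.275, 0.002], [0.275, 0.961, -0.003], [-0.003, -0.002, -1.0]]
force: [0.5, -0.6, -2.4]
opening: 0.202
gripper_force: 59.7
```

Call:
jog_arm:
  increments:
    - [-0.4, -0.33, 0, 0, 0, 0.07, -1]
    - [-0.85, -0.67, 0, 0, 0, 0.145, -1]
    - [-0.85, -0.67, 0, 0, 0, 0.145, -1]
    - [-0.85, -0.67, 0, 0, 0, 0.145, -1]

```text
time: 13.32
eef_pos: [0.6028, 0.0426, 0.2095]
orientation: [[-0.938, 0.347, 0.002], [0.347, 0.938, -0.003], [-0.003, -0.003, -1.0]]
force: [-0.0, -0.1, -2.5]
opening: 0.204
gripper_force: 59.6
```

```bash
python3 - <<'E'
from h import *
plan([(677.5,-72,207,64.5)],-1)
E
```

```text
t 13.32 tcp [602.8  42.6 209.5] head 69.7 tilt [ 0.0016 -0.0034] op 0.204 gf 59.6 F [-0.  -0.1 -2.5] q [-0.22  0.5   0.1   1.68 -0.05  0.97  1.12]
[-0.549, -0.408, 0.015, -0.002, 0.003, 0.087, -1] rows 1.6
[-0.567, -0.383, 0.014, -0.002, 0.003, 0.087, -1] rows 1.6
```

Call:
jog_arm:
  increments:
    - [-0.3, -0.2, 0, 0, 0, 0.045, -1]
    - [-0.55, -0.41, 0.015, 0, 0.003, 0.09, -1]
    - [-0.55, -0.41, 0.015, 0, 0.003, 0.09, -1]

```text
time: 13.57
eef_pos: [0.64, -0.0154, 0.2077]
orientation: [[-0.92, 0.391, -0.0], [0.391, 0.92, -0.004], [-0.001, -0.004, -1.0]]
force: [-0.8, -1.8, -2.8]
opening: 0.204
gripper_force: 59.7
```

Call:
jog_arm:
  increments:
    - [-0.3, -0.2, 0, 0, 0, 0.045, -1]
    - [-0.567, -0.383, 0.015, 0, 0.003, 0.085, -1]
    - [-0.567, -0.383, 0.015, 0, 0.003, 0.085, -1]
    - [-0.567, -0.383, 0.015, 0, 0.003, 0.085, -1]

```text
time: 13.9
eef_pos: [0.6756, -0.0673, 0.2057]
orientation: [[-0.904, 0.427, -0.004], [0.427, 0.904, 0.001], [0.004, -0.001, -1.0]]
force: [-0.7, 0.9, -3.7]
opening: 0.204
gripper_force: 59.7
```

```bash
python3 - <<'E'
from h import *
plan([(677.5,-72,190,64.5)],-1)
im,d,p=cam('wrist'); a=im.copy(); P=pts(p,d)*1000
b,d2,p2=cam('side'); P2=pts(p2,d2)*1000
cv2.imwrite('pics/k1.png',np.hstack([a[:,:,::-1],cv2.resize(b[150:320,340:430],(203,384),interpolation=2)[:,:,::-1]]))
for Q in (P,P2):
    print('head');comps(Q,126,134,10,(640,720,-110,-30)); print('key foot');comps(Q,148,187,20,(640,720,-110,-30))
    print('coll');comps(Q,111,118,10,(640,720,-110,-30))
E
```

```text
t 13.9 tcp [675.6 -67.3 205.7] head 64.7 tilt [-0.0042  0.0006] op 0.204 gf 59.7 F [-0.7  0.9 -3.7] q [-0.04  0.61  0.13  1.47 -0.08  1.07  1.23]
[-0.037, -0.034, 0.157, -0.002, -0.008, 0.007, -1] rows 0.4
head
key foot
   1338 mean [661.4 -60.7 173. ] rect [666.3 -62.8] [29.  16.3] 64.9 px [256. 208.]
coll
   200 mean [666.9 -66.9 114.8] rect [666.4 -66.6] [21.2  6.4] 64.7 px [251. 189.]
head
   54 mean [677.5 -74.5 129.3] rect [677.9 -73.6] [16.6 14.5] 62.5 px [372. 240.]
key foot
   458 mean [671.5 -74.7 172. ] rect [676.2 -67.8] [30.3 37.8] 64.0 px [373. 224.]
coll
   59 mean [671.1 -78.  114.4] rect [670.2 -77.5] [13.8 27.1] 29.5 px [368. 248.]
```

View pics/k1.png

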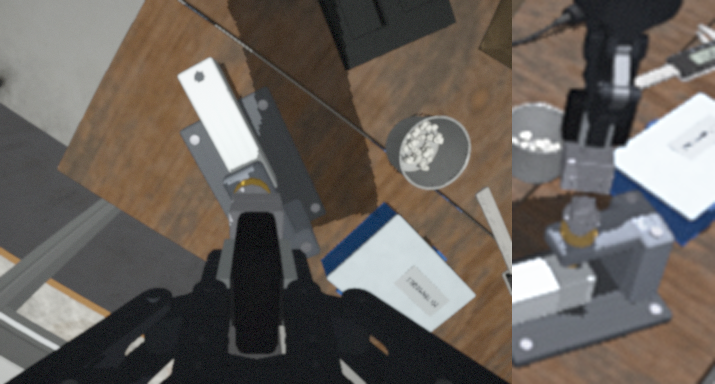

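The wrist half shows the key above the stand, with the brass collar at (252,185). The side half shows the key foot above the head, at the head's heading and about 5 mm off in +y.

Call:
jog_arm:
  increments:
    - [-0.04, -0.04, 0.08, 0, -0.008, 0, -1]
    - [-0.04, -0.04, 0.12, 0, -0.008, 0, -1]
    - [-0.04, -0.04, 0.12, 0, -0.008, 0, -1]
    - [-0.04, -0.04, 0.12, 0, -0.008, 0, -1]

```text
time: 14.33
eef_pos: [0.6772, -0.0696, 0.1946]
orientation: [[-0.906, 0.424, 0.0], [0.424, 0.906, 0.0], [0.0, 0.0, -1.0]]
force: [0.1, -0.2, -2.5]
opening: 0.202
gripper_force: 59.8
```

```bash
python3 - <<'E'
from h import *
b,d2,p2=cam('side'); P2=pts(p2,d2)*1000
print('head');comps(P2,120,132,10,(640,720,-110,-30)); print('key foot');comps(P2,138,172,20,(640,720,-110,-30))
b,d2,p2=cam('top'); P2=pts(p2,d2)*1000
print('top foot');comps(P2,138,172,10,(640,720,-110,-30))
plan([(677.2,-72.5,181,64.5)],-1)
E
```

```text
head
   63 mean [675.2 -78.3 126.1] rect [675.9 -77. ] [ 9.1 16.6] 62.4 px [372. 243.]
key foot
   395 mean [672.9 -79.6 159.3] rect [678.4 -71.4] [30.1 37.1] 65.0 px [374. 231.]
top foot
   58 mean [663.6 -59.1 157.2] rect [663.3 -59.5] [29.9  9.1] 49.0 px [329. 156.]
t 14.43 tcp [677.6 -69.7 195.2] head 64.9 tilt [0.0012 0.0002] op 0.204 gf 59.8 F [-0.3  0.2 -3.3] q [-0.04  0.62  0.12  1.48 -0.08  1.04  1.24]
[-0.008, -0.027, 0.142, 0.001, 0.002, 0.014, -1] rows 0.3
```

Call:
jog_arm:
  increments:
    - [-0.006, -0.02, 0.05, 0, 0, 0.01, -1]
    - [-0.006, -0.02, 0.1, 0, 0, 0.01, -1]
    - [-0.006, -0.02, 0.15, 0, 0, 0.01, -1]
    - [-0.006, -0.02, 0.15, 0, 0, 0.01, -1]

```text
time: 14.77
eef_pos: [0.6766, -0.0721, 0.1786]
orientation: [[-0.903, 0.429, -0.001], [0.429, 0.903, 0.0], [0.001, -0.0, -1.0]]
force: [-0.5, 0.2, -1.9]
opening: 0.204
gripper_force: 59.8
```

```bash
python3 - <<'E'
from h import *
plan([(677.2,-71.7,170,64.5)],-1)
E
```

```text
t 14.77 tcp [676.6 -72.1 178.6] head 64.6 tilt [-0.001   0.0002] op 0.204 gf 59.8 F [-0.5  0.2 -1.9] q [-0.03  0.64  0.12  1.5  -0.09  1.01  1.24]
[-0.004, 0.006, 0.086, -0.0, -0.002, 0.003, -1] rows 0.2
```

Call:
jog_arm:
  increments:
    - [0, 0, 0.04, 0, 0, 0, -1]
    - [0, 0, 0.075, 0, 0, 0, -1]
    - [0, 0, 0.075, 0, 0, 0, -1]
    - [0, 0, 0.075, 0, 0, 0, -1]

```text
time: 15.1
eef_pos: [0.6772, -0.0721, 0.1724]
orientation: [[-0.903, 0.429, 0.001], [0.429, 0.903, 0.0], [-0.001, 0.0, -1.0]]
force: [0.0, 0.5, -1.5]
opening: 0.203
gripper_force: 59.8
```

```bash
python3 - <<'E'
from h import *
b,d2,p2=cam('side'); P2=pts(p2,d2)*1000
print('key foot');comps(P2,119,150,20,(640,720,-110,-30))
cv2.imwrite('pics/k2.png',cv2.resize(b[180:320,330:430],(400,560),interpolation=2)[:,:,::-1])
s=arm.read_state(); print(s['moment'])
plan([(677.2,-71.7,170,64.5)],-1)
E
```

```text
key foot
   381 mean [673.  -82.3 138.1] rect [678.5 -74.4] [29.9 37.8] 63.7 px [373. 241.]
[-0.01171888  0.01081626 -0.00785743]
t 15.15 tcp [677.3 -72.2 172.6] head 64.6 tilt [0.0011 0.    ] op 0.202 gf 59.8 F [-0.5  0.5 -2.6] q [-0.03  0.64  0.12  1.51 -0.09  0.99  1.24]
[0.003, 0.004, 0.026, 0.001, 0.002, 0.003, -1] rows 0.1
```

View pics/k2.png

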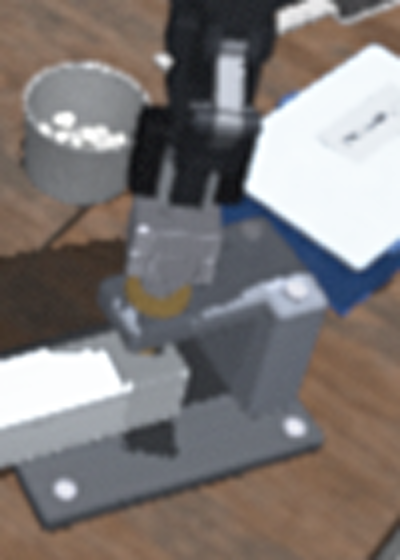

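The side crop shows the key foot sitting down over the head at (172,240), with the brass collar just below and the block under the tip.

```bash
cat >> h.py <<'E'
def wind(hs,z0,h0):
    out=[]
    for h in hs:
        a=np.radians(h); out.append((677.8-1.4*np.sin(a),-72.7+1.4*np.cos(a),z0-(h0-h)/360*20,h))
    plan(out,-1); print('M',np.round(arm.read_state()['moment'],3))
E
python3 - <<'E'
from h import *
wind([50,36,8],172,50)
E
```

```text
t 15.15 tcp [677.3 -72.2 172.6] head 64.6 tilt [0.0011 0.    ] op 0.202 gf 59.8 F [-0.5  0.5 -2.6] q [-0.03  0.64  0.12  1.51 -0.09  0.99  1.24]
[0.007, 0.001, 0.006, 0.001, 0.002, 0.487, -1] rows 2.0
[-0.0, 0.003, 0.008, 0.0, 0.0, 0.467, -1] rows 2.0
[-0.002, 0.007, 0.016, 0.0, 0.0, 0.933, -1] rows 3.9
M [-0.012  0.011 -0.008]
```

Call:
jog_arm:
  increments:
    - [0.004, 0, 0.003, 0, 0, 0.24, -1]
    - [0.007, 0, 0.006, 0, 0, 0.487, -1]
    - [0.007, 0, 0.006, 0, 0, 0.487, -1]
    - [0.007, 0, 0.006, 0, 0, 0.487, -1]

```text
time: 15.48
eef_pos: [0.6768, -0.0715, 0.1722]
orientation: [[-0.768, 0.64, 0.001], [0.64, 0.768, -0.0], [-0.001, 0.001, -1.0]]
force: [0.5, 0.4, -1.7]
opening: 0.202
gripper_force: 59.7
```

```bash
python3 - <<'E'
from h import *
wind([36,8],172,50)
E
```

```text
t 15.48 tcp [676.8 -71.5 172.2] head 50.2 tilt [ 0.0013 -0.0002] op 0.202 gf 59.7 F [ 0.5  0.4 -1.7] q [-0.07  0.65  0.19  1.51 -0.14  0.99  1.03]
[-0.002, 0.001, 0.01, 0.002, 0.002, 0.473, -1] rows 2.0
[-0.002, 0.007, 0.016, 0.0, 0.0, 0.933, -1] rows 3.9
M [ 0.167  0.075 -0.011]
```

Call:
jog_arm:
  increments:
    - [0, 0.003, 0.004, 0, 0, 0.23, -1]
    - [0, 0.003, 0.008, 0, 0, 0.467, -1]
    - [0, 0.003, 0.008, 0, 0, 0.467, -1]
    - [0, 0.003, 0.008, 0, 0, 0.467, -1]

```text
time: 15.82
eef_pos: [0.677, -0.0714, 0.1713]
orientation: [[-0.593, 0.805, 0.001], [0.805, 0.593, -0.0], [-0.001, 0.001, -1.0]]
force: [-0.1, 2.1, -3.1]
opening: 0.203
gripper_force: 59.8
```

```bash
python3 - <<'E'
from h import *
wind([8,-20],172,50)
E
```

```text
t 15.82 tcp [677.  -71.4 171.3] head 36.4 tilt [ 0.0013 -0.0001] op 0.203 gf 59.8 F [-0.1  2.1 -3.1] q [-0.11  0.66  0.26  1.51 -0.19  1.    0.83]
[-0.003, 0.005, 0.017, 0.002, 0.001, 0.946, -1] rows 4.0
[-0.002, 0.007, 0.016, 0.0, 0.0, 0.933, -1] rows 3.9
M [ 0.333 -0.039 -0.006]
```

Call:
jog_arm:
  increments:
    - [-0.003, 0.005, 0.004, 0, 0, 0.24, -1]
    - [-0.003, 0.005, 0.008, 0, 0, 0.48, -1]
    - [-0.003, 0.005, 0.012, 0, 0, 0.71, -1]
    - [-0.003, 0.005, 0.016, 0, 0, 0.946, -1]
    - [-0.003, 0.005, 0.016, 0, 0, 0.946, -1]

```text
time: 16.23
eef_pos: [0.6777, -0.0713, 0.1697]
orientation: [[-0.133, 0.991, 0.001], [0.991, 0.133, 0.0], [-0.0, 0.001, -1.0]]
force: [0.8, 2.0, -2.4]
opening: 0.205
gripper_force: 59.9
```

```bash
python3 - <<'E'
from h import *
wind([-20],172,50)
E
```

```text
t 16.23 tcp [677.7 -71.3 169.7] head 7.6 tilt [0.0013 0.    ] op 0.205 gf 59.9 F [ 0.8  2.  -2.4] q [-0.19  0.68  0.4   1.52 -0.29  1.01  0.42]
[-0.002, 0.006, 0.015, 0.003, -0.0, 0.921, -1] rows 3.9
M [ 0.285 -0.152  0.057]
```

Call:
jog_arm:
  increments:
    - [-0.002, 0.007, 0.004, 0, 0, 0.24, -1]
    - [-0.002, 0.007, 0.008, 0, 0, 0.48, -1]
    - [-0.002, 0.007, 0.012, 0, 0, 0.71, -1]
    - [-0.002, 0.007, 0.016, 0, 0, 0.933, -1]
    - [-0.002, 0.007, 0.016, 0, 0, 0.933, -1]

```text
time: 16.65
eef_pos: [0.6784, -0.0714, 0.168]
orientation: [[0.346, 0.938, 0.001], [0.938, -0.346, -0.0], [0.0, 0.001, -1.0]]
force: [0.3, 0.8, -1.0]
opening: 0.203
gripper_force: 60.1
```

```bash
python3 - <<'E'
from h import *
wind([-48,-70],172,50)
b,d2,p2=cam('side'); P2=pts(p2,d2)*1000
for lo,hi in ((112,147),(93,102),(103,111)): print('z',lo);comps(P2,lo,hi,10,(640,700,-110,-30))
E
```

```text
t 16.65 tcp [678.4 -71.4 168. ] head -20.2 tilt [ 0.0011 -0.0001] op 0.203 gf 60.1 F [ 0.3  0.8 -1. ] q [-0.26  0.71  0.53  1.52 -0.4   1.02  0.03]
[-0.001, 0.005, 0.014, 0.002, -0.001, 0.926, -1] rows 3.9
[-0.001, 0.005, 0.012, 0.0, 0.0, 0.733, -1] rows 3.1
M [ 0.336 -0.169 -0.027]
z 112
   355 mean [670.7 -82.6 132.9] rect [677.8 -74.1] [37.3 29.8] 69.4 px [371. 243.]
z 93
   71 mean [673.  -80.4  97.1] rect [672.5 -80. ] [13.2 28. ] 54.8 px [369. 255.]
z 103
```

Call:
jog_arm:
  increments:
    - [-0.001, 0.005, 0.004, 0, 0, 0.24, -1]
    - [-0.001, 0.005, 0.008, 0, 0, 0.48, -1]
    - [-0.001, 0.005, 0.012, 0, 0, 0.71, -1]
    - [-0.001, 0.005, 0.015, 0, 0, 0.926, -1]
    - [-0.001, 0.005, 0.015, 0, 0, 0.926, -1]

```text
time: 17.12
eef_pos: [0.6788, -0.072, 0.1664]
orientation: [[0.743, 0.669, 0.001], [0.669, -0.743, -0.0], [0.001, 0.001, -1.0]]
force: [1.8, 0.5, -1.8]
opening: 0.203
gripper_force: 59.9
```

```bash
python3 - <<'E'
from h import *
wind([-70,-82],172,50)
E
```

```text
t 17.12 tcp [678.8 -72.  166.4] head -48.0 tilt [ 0.001  -0.0003] op 0.203 gf 59.9 F [ 1.8  0.5 -1.8] q [-0.32  0.74  0.67  1.52 -0.5   1.05 -0.37]
[0.001, 0.004, 0.011, 0.001, -0.001, 0.734, -1] rows 3.1
[-0.0, 0.003, 0.007, 0.0, 0.0, 0.4, -1] rows 1.7
M [ 0.313 -0.324 -0.01 ]
```

Call:
jog_arm:
  increments:
    - [-0.001, 0.005, 0.004, 0, 0, 0.24, -1]
    - [-0.001, 0.005, 0.008, 0, 0, 0.48, -1]
    - [-0.001, 0.005, 0.012, 0, 0, 0.733, -1]
    - [-0.001, 0.005, 0.012, 0, 0, 0.733, -1]

```text
time: 17.45
eef_pos: [0.679, -0.0725, 0.1652]
orientation: [[0.939, 0.343, 0.001], [0.343, -0.939, -0.0], [0.001, 0.001, -1.0]]
force: [1.3, 0.8, -1.4]
opening: 0.202
gripper_force: 59.8
```

```bash
python3 - <<'E'
from h import *
wind([-82],172,50)
E
```

```text
t 17.45 tcp [679.  -72.5 165.2] head -70.0 tilt [ 0.0008 -0.0003] op 0.202 gf 59.8 F [ 1.3  0.8 -1.4] q [-0.37  0.78  0.77  1.52 -0.59  1.08 -0.68]
[0.002, 0.001, 0.005, 0.001, -0.001, 0.401, -1] rows 1.7
M [ 0.301 -0.336 -0.017]
```

Call:
jog_arm:
  increments:
    - [0.001, 0.001, 0.003, 0, 0, 0.2, -1]
    - [0.002, 0.001, 0.005, 0, 0, 0.4, -1]
    - [0.002, 0.001, 0.005, 0, 0, 0.4, -1]
    - [0.002, 0.001, 0.005, 0, 0, 0.4, -1]
    - [0.002, 0.001, 0.005, 0, 0, 0.4, -1]

```text
time: 17.87
eef_pos: [0.679, -0.0726, 0.1647]
orientation: [[0.99, 0.144, 0.001], [0.144, -0.99, -0.0], [0.001, 0.0, -1.0]]
force: [1.4, 0.5, -3.7]
opening: 0.2
gripper_force: 59.7
```

Call:
jog_arm:
  increments:
    - [0, 0, 0, 0, 0, -0.2, -1]
    - [0, 0, 0, 0, 0, -0.35, -1]
    - [0, 0, 0, 0, 0, -0.35, -1]

```text
time: 18.12
eef_pos: [0.6787, -0.0728, 0.165]
orientation: [[0.947, 0.323, 0.001], [0.323, -0.947, 0.0], [0.001, -0.0, -1.0]]
force: [1.0, -1.2, -1.8]
opening: 0.203
gripper_force: 59.6
```

```bash
python3 - <<'E'
from h import *
wind([-82],172,50)
E
```

```text
t 18.12 tcp [678.7 -72.8 165. ] head -71.2 tilt [0.0008 0.0003] op 0.203 gf 59.6 F [ 1.  -1.2 -1.8] q [-0.37  0.78  0.78  1.53 -0.59  1.08 -0.69]
[0.005, -0.001, 0.004, -0.0, -0.002, 0.361, -1] rows 1.5
M [-0.033 -0.042 -0.022]
```

Call:
jog_arm:
  increments:
    - [0, 0, -0.1, 0, 0, 0, -1]
    - [0, 0, -0.3, 0, 0, 0, -1]
    - [0, 0, -0.55, 0, 0, 0, -1]
    - [0, 0, -0.55, 0, 0, 0, -1]

```text
time: 18.45
eef_pos: [0.6807, -0.0739, 0.2254]
orientation: [[0.95, 0.314, 0.007], [0.314, -0.95, -0.002], [0.007, 0.004, -1.0]]
force: [0.5, -0.5, -0.9]
opening: 0.205
gripper_force: 60.0
```

```bash
python3 - <<'E'
from h import *
b,d2,p2=cam('side'); P2=pts(p2,d2)*1000
for lo,hi in ((103,110),(118,130)): print('z',lo);comps(P2,lo,hi,10,(640,700,-110,-30))
q=P2[(abs(P2[...,0]-677.5)<9)&(abs(P2[...,1]+73)<9)&(P2[...,2]<140)&(P2[...,2]>112)]; print(np.sort(q[:,2])[-25:].round(1))
cv2.imwrite('pics/k3.png',cv2.resize(b[200:320,330:430],(600,720)[::1],interpolation=2)[:600,:,::-1])
print('foot');comps(P2,155,205,50,(640,720,-110,-30))
plan([],-1)
E
```

```text
z 103
   38 mean [668.8 -76.8 106.9] rect [668.2 -76.6] [ 7.3 18.4] 22.8 px [366. 251.]
   27 mean [682.1 -83.4 106.9] rect [683.2 -83. ] [16.   6.6] 23.9 px [375. 252.]
z 118
   70 mean [676.6 -74.9 121.4] rect [676.7 -74.4] [15.1 18.1] 49.1 px [371. 244.]
[122.7 122.8 122.8 122.8 122.9 123.1 123.4 123.4 123.5 123.5 123.9 123.9
 124.  124.  124.1 124.2 124.2 124.4 124.4 124.5 124.6 124.7 124.7 125.1
 125.2]
foot
   463 mean [674.4 -82.9 190.7] rect [679.8 -75. ] [38.9 30. ] 18.8 px [379. 220.]
t 18.5 tcp [680.1 -73.5 223.2] head -71.7 tilt [ 0.0057 -0.001 ] op 0.203 gf 60.0 F [-0.4  0.  -3.2] q [-0.38  0.73  0.82  1.46 -0.55  1.19 -0.74]
```

View pics/k3.png

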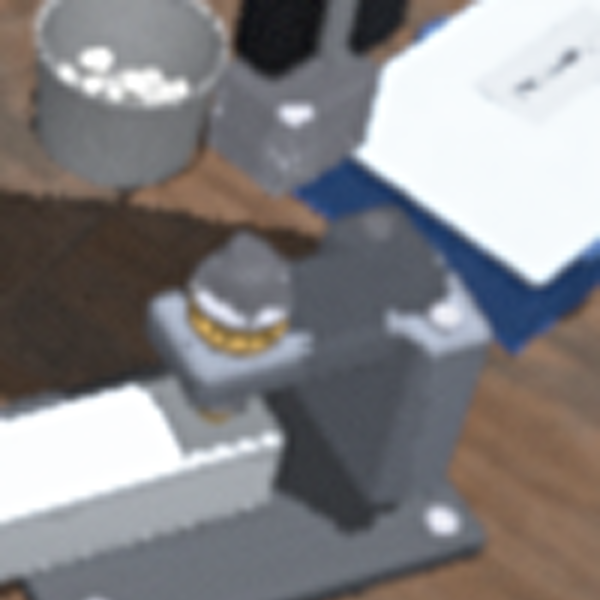

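The side crop shows the collar down close to the nut, the head at (240,285) and the brass tip touching the block at (215,412). Next I'll check the tip's travel from the brass pixels before and after winding.

```bash
python3 - <<'E'
from h import *
z=np.load('side0.npz'); A=z['im']; B,_,p=cam('side')
def px(X):
    r=rays(p,[[0,0]]); # project by cv2
    R=np.array(p['attitude'])@np.diag([1,-1,-1]); t=-R.T@np.array(p['xyz'])
    return cv2.projectPoints(np.array([X],float)/1000,cv2.Rodrigues(R.T)[0],t,np.array(p['mtx'],float),np.array([p['k1'],0,0,0],float))[0].ravel()
for h in (48,51.5,53.5,54.5,57,60): print(h,px((677.8,-73.2,h)).round(2))
u,v=px((677.8,-73.2,50)).round().astype(int)
for I in (A,B):
    c=I[v-6:v+6,u-5:u+6].astype(int); print('R-B');print(c[...,0]-c[...,2])
print(u,v)
E
```

```text
48 [365.14 268.54]
51.5 [365.42 267.38]
53.5 [365.57 266.71]
54.5 [365.65 266.38]
57 [365.85 265.54]
60 [366.08 264.54]
R-B
[[-11 -13 -19 -19 -22 -21 -21 -21 -20 -18 -18]
 [-10 -11 -13 -16 -18 -17 -18 -18 -16 -15 -15]
 [ -9  -9 -11 -13 -16 -16 -15 -15 -14 -13 -13]
 [-11 -10 -13 -14 -14 -15 -15 -12 -12 -12 -13]
 [-11 -10 -12 -14 -13 -12 -10  -2  -3  -8 -11]
 [-11 -10 -12 -12  -7   4  17  26  18   2  -7]
 [ -9 -10 -11 -10   3  27  39  39  18   0  -6]
 [ -8  -7  -8  -7  -3   6  11   9  -1  -5  -5]
 [ -6  -7  -7  -7  -6  -7  -9  -7  -9  -7  -5]
 [ -8  -5  -7  -7  -6  -7  -7  -5  -7  -6  -7]
 [ -8  -6  -5  -6  -5  -7  -6  -7  -6  -7  -6]
 [ -7  -5  -6  -6  -6  -6  -7  -6  -6  -6  -5]]
R-B
[[-13 -15 -19 -21 -23 -24 -24 -23 -22 -20 -20]
 [-11 -12 -14 -18 -21 -20 -19 -19 -17 -16 -15]
 [ -9 -12 -12 -14 -18 -17 -16 -15 -14 -15 -14]
 [ -9 -11 -13 -16 -15 -16 -15 -14 -13 -13 -12]
 [ -9 -10 -13 -14 -15 -15 -14 -13 -11 -12 -11]
 [-10 -10  -9  -4  -6 -11 -10 -10  -8  -9  -9]
 [-10  -9  -3  12  17  10   8   7   1  -8  -9]
 [ -9 -10  -4  14  33  38  38  28   9  -7 -10]
 [-10  -9 -10  -4  10  23  22  11  -3  -9 -10]
 [-10 -10 -10 -10  -7  -5  -5  -8 -11 -11 -10]
 [-10 -10  -9 -10 -11 -11 -11 -11 -10 -11 -11]
 [-10 -10  -9  -9 -10  -9 -10 -11 -10 -11 -13]]
365 268
```

```bash
python3 - <<'E'
from h import *
plan([(605,-20,195,-90.3)],-1)
E
```

```text
t 18.55 tcp [679.4 -72.8 221.3] head -71.7 tilt [ 0.0032 -0.0001] op 0.204 gf 60.0 F [-0.1 -0.2 -2.2] q [-0.38  0.73  0.82  1.46 -0.55  1.19 -0.74]
[-0.541, -0.735, 0.261, 0.001, -0.006, 0.621, -1] rows 2.6
```

Call:
jog_arm:
  increments:
    - [-0.3, -0.4, 0.05, 0, 0, 0.24, -1]
    - [-0.541, -0.735, 0.15, 0, -0.006, 0.48, -1]
    - [-0.541, -0.735, 0.26, 0, -0.006, 0.62, -1]
    - [-0.541, -0.735, 0.26, 0, -0.006, 0.62, -1]
    - [-0.541, -0.735, 0.26, 0, -0.006, 0.62, -1]

```text
time: 18.97
eef_pos: [0.6041, -0.0188, 0.193]
orientation: [[1.0, -0.002, -0.004], [-0.002, -1.0, -0.001], [-0.004, 0.001, -1.0]]
force: [1.3, -0.0, -1.8]
opening: 0.2
gripper_force: 59.9
```

```bash
python3 - <<'E'
from h import *
im,d,p=cam('wrist'); P=pts(p,d)*1000
np.savez('w5.npz',im=im,d=d,**{k:np.array(v) for k,v in p.items()})
for lo,hi in ((103,110),(112,130),(118,130),(119,127),(45,51)): print('z',lo,hi);comps(P,lo,hi,20,(640,710,-110,-40))
print('key');comps(P,215,240,100)
o=np.load('w2.npz'); O=pts(o,o['d'])*1000; print('old');comps(O,119,137,20,(640,710,-110,-40)); comps(O,125,137,20,(640,710,-110,-40)); comps(O,110,117,20,(640,710,-110,-40))
plan([(581.8,83.5,140,-90.3)],-1)
E
```

```text
z 103 110
   569 mean [677.6 -66.6 107.9] rect [677.  -69.2] [28.8 23.7] 11.5 px [330.  95.]
   54 mean [683.2 -84.  107.8] rect [683.  -84.2] [9.7 2.5] 29.3 px [357.  86.]
z 112 130
   915 mean [677.7 -70.8 121.4] rect [677.5 -71.9] [18.4 18.3] 25.9 px [341.  95.]
z 118 130
   845 mean [677.7 -71.2 121.9] rect [677.5 -72. ] [18.4 18.2] 25.4 px [342.  95.]
z 119 127
   761 mean [677.7 -71.5 122.2] rect [677.5 -72.1] [18.2 18. ] 25.9 px [343.  95.]
z 45 51
   831 mean [655.8 -66.4  48.2] rect [667.4 -70.9] [56.1 33.4] 3.6 px [313. 119.]
key
   9960 mean [610.4 -18.5 227.6] rect [615.2 -18.1] [62.5 61.4] 46.1 px [256. 296.]
old
   1002 mean [677.7 -70.7 128.5] rect [677.6 -72.1] [18.6 18.5] 64.9 px [346.  88.]
   918 mean [677.6 -71.2 129. ] rect [677.5 -72.2] [18.5 18.2] 65.5 px [347.  88.]
   629 mean [678.5 -67.  114.9] rect [678.7 -69.3] [23.8 29.6] 74.7 px [334.  86.]
   28 mean [670.3 -83.4 114.9] rect [670.2 -83.5] [2.6 5.3] 59.7 px [359. 101.]
t 19.02 tcp [605.1 -20.  193.8] head -90.1 tilt [-0.002  -0.0014] op 0.203 gf 59.9 F [ 0.2 -0.5 -2.4] q [-0.57  0.69  0.92  1.71 -0.61  1.07 -1.02]
[-0.117, -0.517, 0.268, 0.001, 0.002, 0.003, -1] rows 1.4
[-0.118, -0.517, 0.269, 0.001, 0.002, 0.003, -1] rows 1.4
```

Call:
jog_arm:
  increments:
    - [-0.1, -0.4, 0.2, 0, 0, 0, -1]
    - [-0.11, -0.517, 0.268, 0, 0, 0, -1]
    - [-0.11, -0.517, 0.268, 0, 0, 0, -1]

```text
time: 19.27
eef_pos: [0.5937, 0.0361, 0.1649]
orientation: [[1.0, 0.002, -0.005], [0.002, -1.0, 0.002], [-0.005, -0.002, -1.0]]
force: [-0.2, 0.1, -2.6]
opening: 0.2
gripper_force: 60.0
```

Call:
jog_arm:
  increments:
    - [-0.1, -0.4, 0.2, 0, 0, 0, -1]
    - [-0.11, -0.517, 0.46, 0, 0, 0, -1]
    - [-0.11, -0.517, 0.46, 0, 0, 0, -1]
    - [-0.11, -0.517, 0.46, 0, 0, 0, -1]
    - [-0.11, -0.517, 0.46, 0, 0, 0, -1]

```text
time: 19.68
eef_pos: [0.5842, 0.0819, 0.1218]
orientation: [[1.0, -0.005, -0.0], [-0.005, -1.0, -0.002], [-0.0, 0.002, -1.0]]
force: [0.2, -1.5, -1.0]
opening: 0.202
gripper_force: 60.1
```

```bash
python3 - <<'E'
from h import *
b,d2,p2=cam('side'); P=pts(p2,d2)*1000
plan([(583.2,83.5,90,-90.2)],-1)
t=arm.read_state()['eef_pos'][2]*1000; f=t-54.6
print('foot z',f);comps(P,f+3,f+34,30,(530,640,30,140))
comps(P,f+24,f+34,30,(530,640,30,140))
im,d,p=cam('wrist'); P=pts(p,d)*1000
print('w foot');comps(P,f+3,f+34,30,(530,640,30,140)); comps(P,f+60,f+95,30,(530,640,30,140));
print('tray side');P=pts(p2,d2)*1000;comps(P,17,22.5,100,(500,680,20,200))
E
```

```text
t 19.73 tcp [584.3  81.7 122.1] head -90.3 tilt [ 0.0003 -0.0016] op 0.203 gf 60.1 F [ 0.2  0.  -1.7] q [-0.72  0.75  0.87  1.83 -0.72  0.92 -1.09]
[-0.012, -0.019, 0.321, 0.003, -0.001, -0.004, -1] rows 0.8
foot z 67.53115837417926
   273 mean [579.9  72.4  89.2] rect [582.4  79.6] [27.9 36.6] 89.4 px [292. 213.]
   134 mean [580.6  73.7  96.8] rect [582.6  77.1] [21.7 35.9] 90.0 px [292. 210.]
w foot
   1288 mean [599.2  82.1  89.7] rect [594.  82.] [29.2 16. ] 89.0 px [256. 209.]
   8894 mean [590.8  82.  150. ] rect [585.3  85.8] [43.  49.3] 63.7 px [256. 285.]
   31 mean [596.  114.9 160.5] rect [596. 115.] [2.7 1.3] 87.3 px [163. 290.]
   32 mean [595.9  49.1 160.7] rect [595.8  49. ] [3.8 1.6] 82.2 px [350. 290.]
   178 mean [591.1 108.6 159.2] rect [591. 109.] [6.6 2.1] 86.9 px [182. 299.]
   163 mean [590.8  55.2 159. ] rect [590.8  55. ] [6.4 1.9] 86.2 px [331. 299.]
tray side
   795 mean [573.9  94.7  19.7] rect [582.4 107.2] [ 91.2 111.8] 0.1 px [285. 230.]
```

Call:
jog_arm:
  increments:
    - [-0.01, -0.018, 0.2, 0, 0, 0, -1]
    - [-0.01, -0.018, 0.4, 0, 0, 0, -1]
    - [-0.01, -0.018, 0.4, 0, 0, 0, -1]
    - [-0.01, -0.018, 0.4, 0, 0, 0, -1]

```text
time: 20.12
eef_pos: [0.582, 0.0845, 0.0814]
orientation: [[1.0, -0.006, -0.002], [-0.006, -1.0, -0.001], [-0.002, 0.001, -1.0]]
force: [1.1, -0.9, -2.3]
opening: 0.205
gripper_force: 59.9
```

```bash
python3 - <<'E'
from h import *
plan([(583.4,83.6,76,-90.2)],-1)
im,d,p=cam('wrist'); P=pts(p,d)*1000
f=arm.read_state()['eef_pos'][2]*1000-54.6
print('w foot',f);comps(P,f+3,f+34,30,(530,640,30,140)); print('tray');comps(P,17,23,100,(500,680,20,200));print('pock');comps(P,4,9,30,(540,630,55,170))
E
```

```text
t 20.12 tcp [582.   84.5  81.4] head -90.3 tilt [-0.0024 -0.0009] op 0.205 gf 59.9 F [ 1.1 -0.9 -2.3] q [-0.7   0.79  0.82  1.86 -0.77  0.84 -1.05]
[0.014, 0.009, 0.054, 0.002, 0.004, -0.004, -1] rows 0.1
w foot 27.499477793006
   1247 mean [596.7  85.1  49.3] rect [591.2  84.8] [29.1 16.5] 89.4 px [256. 209.]
tray
   255 mean [662.2 193.3  19.9] rect [661.8 193.7] [12.2 29.6] 89.7 px [74. 88.]
   13275 mean [594.1 113.3  20.3] rect [581.3 108.2] [110.5  91.2] 89.6 px [212. 195.]
pock
   517 mean [595.   82.5   6.3] rect [593.5  83.1] [33.7 11.8] 87.2 px [260. 188.]
   1932 mean [579.6 137.4   6.4] rect [579.5 137.5] [32.3 30.8] 89.7 px [180. 209.]
```

Call:
jog_arm:
  increments:
    - [0.01, 0.012, 0.02, 0, 0.003, 0, -1]
    - [0.01, 0.012, 0.05, 0, 0.003, 0, -1]
    - [0.01, 0.012, 0.05, 0, 0.003, 0, -1]
    - [0.01, 0.012, 0.05, 0, 0.003, 0, -1]

```text
time: 20.5
eef_pos: [0.5829, 0.0843, 0.0763]
orientation: [[1.0, -0.005, -0.0], [-0.005, -1.0, -0.0], [-0.0, 0.0, -1.0]]
force: [-0.1, 1.3, -1.6]
opening: 0.207
gripper_force: 60.0
```

```bash
python3 - <<'E'
from h import *
plan([(582.8,83.2,61,-90.2)],-1)
im,d,p=cam('wrist'); P=pts(p,d)*1000
f=arm.read_state()['eef_pos'][2]*1000-54.6
print('w foot',f);comps(P,f+3,f+34,30,(530,640,30,140))
E
```

```text
t 20.5 tcp [582.9  84.3  76.3] head -90.3 tilt [-0.0001 -0.0003] op 0.207 gf 60.0 F [-0.1  1.3 -1.6] q [-0.7   0.8   0.81  1.87 -0.78  0.83 -1.05]
[-0.001, 0.011, 0.153, 0.001, 0.0, -0.002, -1] rows 0.4
w foot 21.639015482655857
   1281 mean [597.8  84.9  43.9] rect [592.6  84.8] [29.1 16.2] 89.9 px [256. 209.]
```

Call:
jog_arm:
  increments:
    - [-0.002, 0.013, 0, 0, 0, 0, -1]
    - [-0.002, 0.013, 0.03, 0, 0, 0, -1]
    - [-0.002, 0.013, 0.07, 0, 0, 0, -1]
    - [-0.002, 0.013, 0.07, 0, 0, 0, -1]
    - [-0.002, 0.013, 0.07, 0, 0, 0, -1]

```text
time: 20.97
eef_pos: [0.5823, 0.0831, 0.0686]
orientation: [[1.0, -0.004, -0.001], [-0.004, -1.0, -0.001], [-0.001, 0.001, -1.0]]
force: [-0.1, 0.6, -2.2]
opening: 0.203
gripper_force: 60.0
```

```bash
python3 - <<'E'
from h import *
plan([(582.8,83.2,61,-90.2)],-1); print(arm.read_state()['moment'])
E
```

```text
t 20.97 tcp [582.3  83.1  68.6] head -90.3 tilt [-0.0012 -0.0005] op 0.203 gf 60.0 F [-0.1  0.6 -2.2] q [-0.69  0.81  0.8   1.87 -0.79  0.82 -1.03]
[0.005, -0.001, 0.076, 0.001, 0.002, -0.002, -1] rows 0.2
[ 0.01646901 -0.07525021  0.01725695]
```

The foot is at about 14 mm, inside the cutout, with no contact force. I'll press it home.

Call:
jog_arm:
  increments:
    - [0.002, 0, 0.03, 0, 0, 0, -1]
    - [0.002, 0, 0.06, 0, 0, 0, -1]
    - [0.002, 0, 0.085, 0, 0, 0, -1]
    - [0.002, 0, 0.085, 0, 0, 0, -1]

```text
time: 21.3
eef_pos: [0.583, 0.083, 0.0607]
orientation: [[1.0, -0.005, 0.0], [-0.005, -1.0, 0.0], [0.0, -0.0, -1.0]]
force: [-0.5, -0.0, 3.4]
opening: 0.208
gripper_force: 60.7
```

```bash
python3 - <<'E'
from h import *
plan([(582.8,83.2,61,-90.2)],-1); print(arm.read_state()['moment'])
E
```

```text
t 21.3 tcp [583.   83.   60.7] head -90.3 tilt [0.     0.0001] op 0.208 gf 60.7 F [-0.5 -0.   3.4] q [-0.68  0.81  0.79  1.88 -0.8   0.8  -1.02]
[-0.002, -0.002, -0.003, -0.0, -0.0, -0.002, -1] rows 0.0
[0.09982264 0.21745879 0.02343807]
```

It has reached the floor (Fz +5.5 N above the hanging weight). I'll press slightly, release and rise.

Call:
jog_arm:
  increments:
    - [0, 0, 0.01, 0, 0, 0, -1]
    - [0, 0, 0.01, 0, 0, 0, -1]

```text
time: 21.47
eef_pos: [0.5831, 0.083, 0.0606]
orientation: [[1.0, -0.005, 0.0], [-0.005, -1.0, 0.001], [0.0, -0.001, -1.0]]
force: [-3.8, 1.2, 14.3]
opening: 0.202
gripper_force: 62.5
```

Call:
jog_arm:
  increments:
    - [0, 0, 0, 0, 0, 0, 0]
    - [0, 0, 0, 0, 0, 0, 1]
    - [0, 0, 0, 0, 0, 0, 1]
    - [0, 0, 0, 0, 0, 0, 1]
    - [0, 0, 0, 0, 0, 0, 1]

```text
time: 21.88
eef_pos: [0.5828, 0.083, 0.0593]
orientation: [[1.0, -0.005, -0.0], [-0.005, -1.0, -0.001], [-0.0, 0.001, -1.0]]
force: [-0.3, 0.1, 0.4]
opening: 0.9
gripper_force: 0.0
```

Call:
jog_arm:
  increments:
    - [0, 0, 0, 0, 0, 0, 1]
    - [0, 0, -0.2, 0, 0, 0, 1]
    - [0, 0, -0.6, 0, 0, 0, 1]
    - [0, 0, -1, 0, 0, 0, 1]
    - [0, 0, -1, 0, 0, 0, 1]

```text
time: 22.3
eef_pos: [0.586, 0.0817, 0.1661]
orientation: [[1.0, -0.006, 0.008], [-0.006, -1.0, -0.0], [0.008, 0.0, -1.0]]
force: [1.8, -0.6, -0.1]
opening: 1.003
gripper_force: 0.0
```

```bash
python3 - <<'E'
from h import *
plan([],1)
im,d,p=cam('wrist'); P=pts(p,d)*1000; b,d2,p2=cam('side'); Q=pts(p2,d2)*1000
for X in (P,Q):
    print('handle');comps(X,84,100,30,(530,640,30,140)); print('foot top');comps(X,31,42,20,(530,640,30,140));print('block');comps(X,44,52,50,(520,720,-100,-40)); print('head');comps(X,118,128,20,(640,710,-110,-40))
save('end.png',np.hstack([im,b])[:, :]); cv2.imwrite('pics/end2.png',cv2.resize(b[150:320,230:430],(800,600))[:,:,::-1][:600]); 
E
```

```text
t 22.3 tcp [586.   81.7 166.1] head -90.3 tilt [ 0.0084 -0.0003] op 1.003 gf 0.0 F [ 1.8 -0.6 -0.1] q [-0.75  0.7   0.92  1.79 -0.66  0.99 -1.14]
handle
   1728 mean [584.2  83.6  91.5] rect [582.3  83.6] [49.6 17.9] 0.1 px [254. 209.]
foot top
   163 mean [583.4  96.3  37. ] rect [581.9  96. ] [ 3.7 36. ] 89.1 px [240. 188.]
   178 mean [584.2  71.1  37. ] rect [582.3  71.7] [36.1  4.4] 0.3 px [269. 187.]
block
   5516 mean [626.1 -69.3  48.2] rect [629.9 -72.3] [130.   35.8] 1.6 px [444. 139.]
head
   27 mean [679.4 -61.9 119.4] rect [679.  -61.9] [6.3 1.9] 11.4 px [510.  67.]
handle
   183 mean [581.6  80.1  90.1] rect [581.5  82.6] [20.2 48.9] 88.3 px [292. 210.]
foot top
   129 mean [580.   75.4  36.1] rect [581.4  77.5] [20.8 36.9] 87.6 px [291. 230.]
block
   933 mean [624.2 -75.5  47.5] rect [630.5 -73.8] [129.8  35.7] 1.5 px [340. 276.]
head
   59 mean [677.3 -74.2 121.7] rect [677.7 -73.3] [13.6 17.9] 61.0 px [371. 243.]
```

View pics/end2.png

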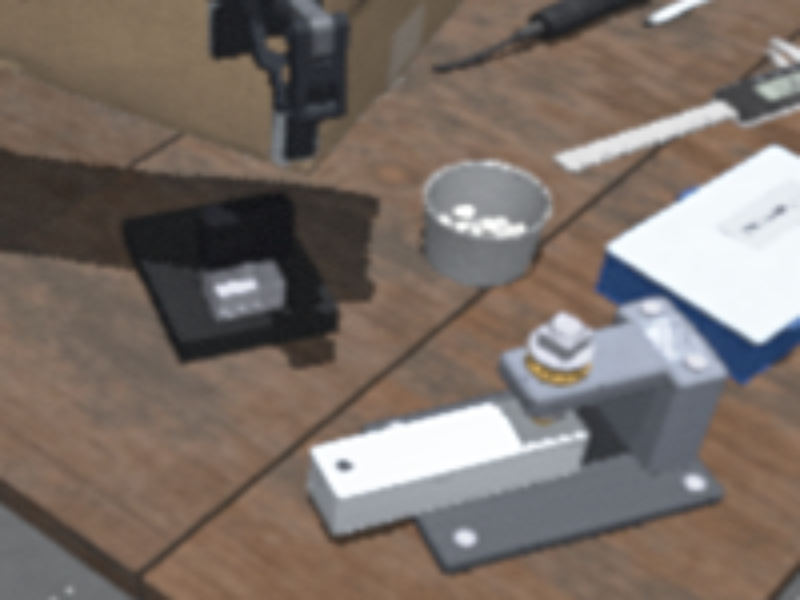

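The side crop shows the key seated in its cutout at (245,290), the cup upright, and the block flat under the screw with the tip on it at (545,415). One quick re-check of the tip travel in even light before handing in.

```bash
python3 - <<'E'
from h import *
z=np.load('side0.npz'); B,_,p=cam('side')
for I in (z['im'],B):
    c=I[262:275,360:371].astype(int); print(c[...,0]-c[...,2])
plan([],1)
E
```

```text
[[-11 -13 -19 -19 -22 -21 -21 -21 -20 -18 -18]
 [-10 -11 -13 -16 -18 -17 -18 -18 -16 -15 -15]
 [ -9  -9 -11 -13 -16 -16 -15 -15 -14 -13 -13]
 [-11 -10 -13 -14 -14 -15 -15 -12 -12 -12 -13]
 [-11 -10 -12 -14 -13 -12 -10  -2  -3  -8 -11]
 [-11 -10 -12 -12  -7   4  17  26  18   2  -7]
 [ -9 -10 -11 -10   3  27  39  39  18   0  -6]
 [ -8  -7  -8  -7  -3   6  11   9  -1  -5  -5]
 [ -6  -7  -7  -7  -6  -7  -9  -7  -9  -7  -5]
 [ -8  -5  -7  -7  -6  -7  -7  -5  -7  -6  -7]
 [ -8  -6  -5  -6  -5  -7  -6  -7  -6  -7  -6]
 [ -7  -5  -6  -6  -6  -6  -7  -6  -6  -6  -5]
 [ -6  -6  -5  -4  -7  -6  -4  -5  -7  -6  -5]]
[[-12 -15 -18 -21 -23 -24 -23 -24 -23 -20 -19]
 [-10 -12 -14 -17 -21 -20 -19 -19 -17 -16 -15]
 [ -9 -11 -12 -14 -17 -16 -15 -15 -14 -15 -14]
 [-10 -10 -13 -14 -15 -15 -14 -14 -12 -14 -12]
 [ -8 -11 -12 -14 -15 -14 -15 -14 -11 -11 -10]
 [-10  -9  -9  -5  -6 -12 -11  -8  -8 -10  -9]
 [-10 -10  -3  13  17   9   7   6   2  -7 -10]
 [-10  -9  -4  13  32  38  38  26  10  -6 -10]
 [-10  -9  -9  -3  11  23  23  11  -4 -10 -10]
 [ -9 -10 -11 -10  -8  -5  -6  -8 -10 -10 -11]
 [-10  -9  -9  -9 -11 -11 -11 -11 -10 -10 -10]
 [-10 -10  -9 -10  -9 -10 -11  -9 -10 -12 -15]
 [-12  -9 -11 -10 -11 -11 -13 -15 -14 -15  -8]]
t 22.45 tcp [582.8  83.5 159.5] head -90.2 tilt [-0.      0.0002] op 1.001 gf 0.0 F [-0.1  1.2 -0.1] q [-0.75  0.71  0.92  1.79 -0.67  0.98 -1.13]
```

```bash
python3 - <<'E'
import cv2,numpy as np
k=cv2.imread('pics/k2.png').astype(int)  # crop rows180+,cols330+, x4
k=k[2::4,2::4]; c=k[262-180:275-180,360-330:371-330]; print(c[...,2]-c[...,0]); print(c[...,1])
s=cv2.imread('pics/s1.png').astype(int)[2::4,2::4]; c=s[262-200:275-200,360-290:371-290]; print(c[...,2]-c[...,0])
b=cv2.imread('pics/end2.png') ; from h import *
B,_,p=cam('side'); print(B[262:275,360:371,1])
print(np.load('side0.npz')['im'][262:275,360:371,1])
E
```

```text
[[-12 -16 -19 -21 -20 -15 -13 -14 -14 -13 -14]
 [-10 -11 -13 -17 -19 -14 -13 -14 -13 -13 -14]
 [ -9  -9 -12 -14 -15 -12 -14 -12 -11 -13 -13]
 [ -9 -11 -14 -17 -15 -13 -12 -11 -10 -13 -13]
 [ -9  -9 -13 -15 -12  -8  -2   3   0  -7 -10]
 [ -9  -9 -10 -10  -3  13  24  29  17  -3  -8]
 [ -9  -9  -8  -8   2  17  24  19   4  -7  -8]
 [-10 -10  -9 -10  -8  -7  -6  -7  -8  -9  -8]
 [ -9 -10 -10 -10  -9 -11 -11  -9 -10 -11 -11]
 [-10  -9  -9 -10  -9 -11  -9 -10 -10  -9  -8]
 [ -9 -10  -8 -10 -10 -10 -10  -9 -10  -9 -11]
 [ -9  -9  -9  -7  -9 -11  -9 -10  -9 -10 -10]
 [-10 -10 -10 -10 -11 -11  -9 -10 -10  -9 -11]]
[[ 84  99 129 146 141 103  93  94  98  95  94]
 [ 83  83  99 118 126 101  90  94  92  91  89]
 [ 94  77  88 101 103  93  92  92  90  88  89]
 [114  86  88  97  97  91  89  90  88  88  90]
 [130 100  92  95  93  90  90  89  82  79  91]
 [141 120 106 102 102 103 101  94  78  69  96]
 [149 141 134 126 125 129 128 117 102  98 118]
 [149 149 148 148 148 148 146 142 134 139 145]
 [148 148 149 149 149 148 148 148 146 147 150]
 [145 149 148 148 147 146 147 147 147 147 150]
 [141 145 146 147 
[... 1259 characters left out ...]
141 144 143 144 148 155 156 154 172 204]
 [156 144 156 156 157 175 210 216 201 210 239]]
[[ 76  94 117 140 152 153 150 145 139 131 126]
 [ 74  76  92 110 130 134 124 119 113 105 103]
 [ 77  71  81  91 103 107 105 100  95  93  90]
 [ 87  76  81  92  94  95  93  90  85  84  83]
 [ 97  81  83  90  88  91  87  86  82  79  74]
 [100  87  85  86  82  88  89  87  74  60  58]
 [ 91  86  79  72  68  78  87  82  66  54  49]
 [ 65  59  58  53  51  59  59  59  53  50  51]
 [ 50  47  50  51  51  49  51  51  51  50  51]
 [ 52  50  51  53  52  49  50  50  51  52  51]
 [ 51  50  52  53  50  52  49  53  50  53  50]
 [ 52  53  52  52  49  48  51  51  50  51  49]
 [ 49  51  51  51  50  53  53  50  52  51  52]]
```

```bash
python3 -c "
from workcell import arm
print(arm.hand_in())"
```

```text
the job is handed in; nothing more can be done
None
```

I handed the job in with the taller block nipped under the stop screw and the key seated in its cutout. The tip is pushed in about 1.5 mm by my estimate, from head angle and camera images rather than a direct reading, and the hand-in returned no verdict.

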